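# Unlock the top slide tray and load it under the stereo microscope

## Robot

A 6-joint arm with a two-finger parallel gripper is mounted at the origin on the work surface. World frame = base frame: x ahead of the robot, y to its left, z up, the work surface at z = 0. Lengths are in m, angles in rad, forces in N, time in s.
With the tool pointing down it reaches from about 0.25 to 0.725 m from the base axis. Payload 4 kg.
Tool frame: the origin (TCP) lies on the centre line of the jaws, within the pads' length; the fingertips stand 25 mm ahead of it and the grasp point (between the pads) lies 6 mm ahead of it; z points along the fingers, x is the direction in which the jaws open and shut, and the axes are right-handed (so a half turn about z gives the same grasp; the last joint's range is limited). The gripper opens to 85 mm and grips with 20 to 120 N. Pads are 22 mm wide; open, the fingers measure 114 mm over their backs; the gripper's body (76 mm by 85 mm) begins 54 mm behind the grasp point. The pads swing forward as they close: fully open they stand 13 mm farther back than shut.
Start: joints at [1.165, 0.241, 0.005, 1.335, 0, 1.571], TCP at [0.197, 0.459, 0.256] pointing down, gripper open.
Joint ranges: [-2.72, 2.72], [-1.05, 1.87], [-1.09, 1.28], [-1.99, 2.15], [-1.42, 1.44], [-3.14, 3.14]. Speed limits (rad/s): [2.79, 2.79, 3.14, 3.14, 3.14, 3.14].

## Interface

Orientations are given as a unit quaternion [x, y, z, w].
In Python, from workcell import bot, imaging, order gives the robot as it stands.
- The arm moves only by the tool carry_out, never from a script. Its argument "moves" is a list of rows, each a list of 5 numbers: the shift along the tool's x, y, z scaled (see below), then the turn about the tool's z scaled (see below), then the opening, from -1 (shut) to 1 (fully open). In form: [[tx, ty, tz, roll, hand], ...]. A call has 1 to 20 rows; each row is the pose to reach, as a shift and turn from the pose commanded when the call began, along the tool's axes at that moment; what a row does not reach only later rows make up. The controller multiplies each number of a shift by 0.1 m and each number of a turn by 90 degrees. A row lasts 1/10 s, in which the tool goes at most 50 mm and 8.59 degrees, less where a joint would pass 70% of its speed; a pose out of reach is approached as far as the arm can. A call with a number of a shift or a turn outside -1 to 1 is refused whole. A call with a gripper value outside its range is refused whole. The fingers move at their own pace and stop on an object; the grip force is fixed at half the most. Time passes only in rows, so rows that repeat a pose let the fingers close. It gives the time, the measured TCP pose, the force and the opening at its end, in the units of the state.
- bot.get_obs(): the state, without advancing time (a new reading comes with each control period).
- imaging.camera(name): name is "side" or "top"; returns the picture (384x512x3 uint8, red, green, blue); there is no depth.
- imaging.camera_model(name): a dict with "fovy" (degrees; the focal length in pixels is half the picture's height over the tangent of half this angle, whatever the lens; pixels are square), "cx", "cy" (the principal point, pixels), "dist" ([k1, k2, p1, p2, k3] as OpenCV has them; the pictures are not rectified), "eye" and "rotation" of the camera in the world. Camera axes: x right, y up, looking along -z (the intrinsics and any distortion apply to the point x, -y, -z); pixel columns grow to the right and rows downward; lengths in m; the calibration is good to about 2 mm. A picture is of the moment at which its call begins. camera_model takes no time and is no camera call.
- order.job_done(): hands the job in, once; it reports no verdict.
The state is a dict: "clock": time; "joint_pos": joint angles; "joint_vel": joint speeds; "tau": joint torques, N m; "eef_pos": TCP position; "tool_rot": TCP orientation; "ft_force": force on the tool from outside, world axes, zero at the start; "ft_torque": the same for the moment, N m; "grip_width": finger opening in m.
Only numpy, scipy, OpenCV 4.12 (cv2) and the standard library are available. Lean on these libraries where they do the work, as an engineer would, in place of code of your own. Each camera call takes 0.05 s, during which the arm holds its last target.

## Task

Free the top slide tray from the nested stack by easing its white knob up while twisting until the hidden catches let go, without forcing it, and set it down on the round blue spot of the black mat. Let go, take it again by its side handle, and load it onto the microscope's stage under the objective, pushed home against both steel stops. Keep the tray level, do not drop it, do not touch the microscope head, leave the other things where they are, and let go of the tray at the end.

Things in the scene. Friction and masses are not known exactly. Their poses are not given: they have to be found in the camera images.
- tray_mid (a point): Top tray (teal, loose, 0.2 kg): round flange 122 mm across, rim 13 mm high; hollow hub 76 to 66 mm across, its shoulder 46 mm above the underside; boss 40 mm across up to 56 mm; white knob on top; 78 mm high in all. This point: on its axis, 39 mm above the underside. z up, x along its side handle. It starts 92 mm above the bench on two equal trays that are bolted down.
- latch: Four steel catch plates hidden inside the top tray's hub, part of the tray (same origin and axes as the tray: underside centre). They grip the knob of the tray below: the tray rises 4 mm, then is held. Turned either way by 10 to 67 degrees (unknown, not visible; other trays' handles tell nothing) it comes off. Free angles repeat every 90 degrees, 6 degrees to either side; past that it is caught again.
- tray_knob (a point): Centre of the top tray's white four-lobed knob, 71 mm above the tray's underside: a cross of two bars, each 50 mm long, 14 mm wide, 14 mm high (64 to 78 mm above the underside), one along the tray's x, one along its y. Take it across the ends of either bar (50 mm). For the first 40 mm of lift the hub still surrounds the knob of the tray below: lift straight.
- handle: The top tray's white side handle, fixed to the tray; its origin is the centre of the tray's underside, x points outward along the handle.
- handle_grip (a point): Where to take the side handle: 105 mm out from the tray's axis, 23 mm above its underside. The handle is a level bar 16 mm wide, 14 mm high (16 to 30 mm above the underside), from 68 to 132 mm from the axis; x points outward. Held here, the tray sags a little at its far side.
- mat_top (a point): Centre of the fixed black mat, 150 mm square, on its upper face 3 mm above the bench, with a blue spot 128 mm across, where the tray is set down (axis within 40 mm of this point) between the two grasps.
- stage (a point): Centre of the stage of the fixed stereo microscope, on its upper face 25 mm above the bench, black spot 128 mm across: the tray's axis belongs here. Load along its +x, handle towards -x. Two steel stops 16 mm high at 40 degrees to either side of +x, faces 61.5 mm from here. Base plate: x -100 to 110, y -157 to 87 mm. Column 28 mm thick at x 20, y -130 mm.
- scope_head: The microscope's head over the stage, not to be touched; origin on the stage's axis at bench height. Objective 56 mm across, its lower end 112 mm above the stage; barrel 62 mm across; from 193 mm above the stage a body 66 by 75 mm, and an arm to the column on the -y side. The tray fits under it; a hand holding the knob does not.
- reagent: Bystander: the amber bottle; origin at the centre of its underside. 56 mm across, 130 mm high.
- jar: Bystander: clear jar with blue cap; origin at the centre of its underside. 52 mm across, 75 mm high.
- beaker: Bystander: clear beaker; origin at the centre of its underside. 68 mm across, 85 mm high.
- slidebox: Bystander: blue and white slide box; origin at the centre of its underside. 100 by 80 mm, 31 mm high.
- counter: Bystander: grey tally counter; origin at the centre of its underside. 60 by 85 mm, 36 mm high.
- stain: Bystander: small white bottle with red cap; origin at the centre of its underside. 40 mm across, 90 mm high.
- spray: Bystander: white bottle with blue cap; origin at the centre of its underside. 66 mm across, 170 mm high.
Mind the look-alikes: they are no part of the job. What is shaped like the part that bears tray_mid but purple is not meant.

How it is judged:
By the outcome, as a careful person would: the job done as asked, in the order asked, and still so for the second after the job is handed in, with the robot touching nothing.
It also fails if it takes over 72 s, if anything falls off the work surface, if the arm or the gripper's body presses on something with over 40 N, if the wrist force passes 120 N, or if a joint passes its speed limit or range.

## Working session

There is one attempt and no reset: what is moved stays moved. The work goes in short steps, Python scripts to look and compute and a tool call to move; the robot and the scene stay as the last step left them, time stands still between calls to the robot, and variables do not carry over. Pictures are saved under pics/ and viewed, and the job is handed in when it is done.

Besides the shell and the picture viewer there is one more tool, called after "Request:" by a JSON object that holds its "api" and its "payload". carry_out: Moves the arm, as the interface text tells. Its arguments: {"type":"object","properties":{"moves":{"type":"array","items":{"type":"array","items":{"type":"number","minimum":-1,"maximum":1}}}},"required":["moves"]}

```bash
mkdir -p pics; ls; python3 - <<'E'
from workcell import bot, imaging, order
import cv2
for n in ("top","side"):
    im=imaging.camera(n); cv2.imwrite(f"pics/{n}0.png",im[:,:,::-1]); print(imaging.camera_model(n))
print(bot.get_obs())
E
```

```text
pics
{'fovy': 44.26407566628066, 'cx': 261.32924571296826, 'cy': 185.78471261749533, 'dist': array([-0.10227258,  0.        ,  0.        ,  0.        ,  0.        ]), 'eye': array([ 0.23782284, -0.02375255,  1.5527889 ]), 'rotation': array([ 0.06338841, -0.06341003, -0.69530041,  0.71310477])}
{'fovy': 43.015033063020724, 'cx': 250.04861041738258, 'cy': 184.54366298345892, 'dist': array([-0.03786236,  0.        ,  0.        ,  0.        ,  0.        ]), 'eye': array([-0.22677889, -0.78362192,  1.36500416]), 'rotation': array([ 0.32013704, -0.13103434, -0.3452148 ,  0.87245001])}
{'clock': 0.1, 'joint_pos': array([ 1.16501192e+00,  2.41319757e-01,  3.85814239e-03,  1.33520981e+00,
       -1.59143322e-05,  1.57079920e+00]), 'joint_vel': array([ 9.69033051e-04, -1.06932362e-03,  2.32696928e-03,  6.47782138e-05,
        1.83622056e-03,  1.49931725e-03]), 'tau': array([ 3.71510669e-04, -3.73137510e+01,  2.53009951e+01,  1.08607707e-02,
        5.06574895e-05,  4.02016724e-06]), 'eef_pos': array([0.1971674 , 0.4589142 , 0.25551056]), 'tool_rot': array([ 8.35087120e-01,  5.50116918e-01, -7.78557256e-04,  5.22409408e-04]), 'ft_force': array([ 0.03577861, -0.40696733, -0.51098435]), 'ft_torque': array([-0.05046047,  0.01306993, -0.05131548]), 'grip_width': 0.08513230818747479}
```

View pics/top0.png

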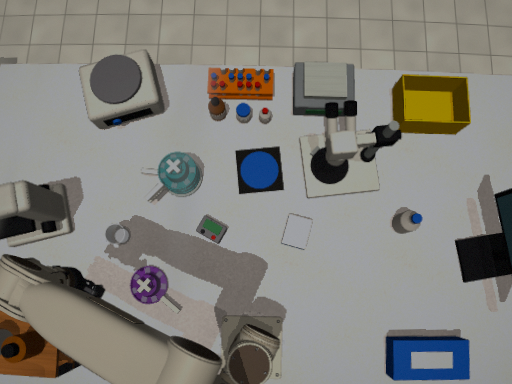

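View pics/side0.png

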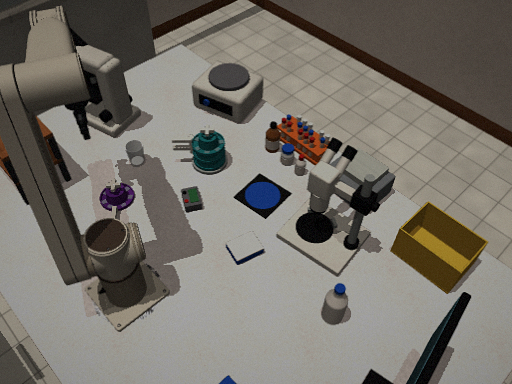

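```bash
cat > h.py <<'E'
import numpy as np, cv2
from scipy.spatial.transform import Rotation as R
from workcell import bot, imaging, order
def K(n):
    m=imaging.camera_model(n); f=192/np.tan(np.radians(m['fovy']/2))
    Rm=np.asarray(m['rotation']); Rm=R.from_quat(Rm).as_matrix() if Rm.size==4 else Rm
    return m,np.array([[f,0,m['cx']],[0,f,m['cy']],[0,0,1.]]),Rm
def ray(n,u,v):
    m,k,Rm=K(n)
    p=cv2.undistortPoints(np.array([[[u,v]]],float),k,np.array(m['dist']))[0,0]
    return np.array(m['eye']),Rm@np.array([p[0],-p[1],-1.])
def at(n,u,v,z):
    e,d=ray(n,u,v); return e+d*(z-e[2])/d[2]
def tri(ut,us):
    A=[];b=[]
    for n,(u,v) in (("top",ut),("side",us)):
        e,d=ray(n,u,v); d/=np.linalg.norm(d); P=np.eye(3)-np.outer(d,d); A.append(P); b.append(P@e)
    return np.linalg.lstsq(np.vstack(A),np.hstack(b),rcond=None)[0]
def proj(n,P):
    m,k,Rm=K(n); q=(np.atleast_2d(P)-m['eye'])@Rm; q=q*[1,-1,-1]
    return cv2.projectPoints(q.reshape(-1,1,3),np.zeros(3),np.zeros(3),k,np.array(m['dist']))[0][:,0]
def crop(n,im,x0,y0,w,h,s,name):
    cv2.imwrite("pics/"+name,cv2.resize(im[y0:y0+h,x0:x0+w,::-1],None,fx=s,fy=s,interpolation=cv2.INTER_CUBIC))
E
```

```text
(no output)
```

The top view shows a teal stack at (177,172) and a purple look-alike at (150,285). The mat is at (260,170) and the microscope stage at (330,165). I'll enlarge these.

```bash
python3 - <<'E'
from h import *
t=cv2.imread("pics/top0.png")[:,:,::-1]; s=cv2.imread("pics/side0.png")[:,:,::-1]
a=cv2.resize(t[130:230,130:230,::-1],(600,600),interpolation=cv2.INTER_CUBIC);cv2.imwrite("pics/c1.png",a)
crop("top",t,230,80,160,120,5,"c2.png")
crop("side",s,165,115,80,60,10,"c3.png")
crop("side",s,225,130,160,150,4,"c4.png")
print(np.linalg.norm(0), proj("top",bot.get_obs()['eef_pos']),proj("side",bot.get_obs()['eef_pos']))
E
```

```text
0.0 [[ 84.0062373  280.38946214]] [[ 84.23034496 127.14761069]]
```

View pics/c1.png

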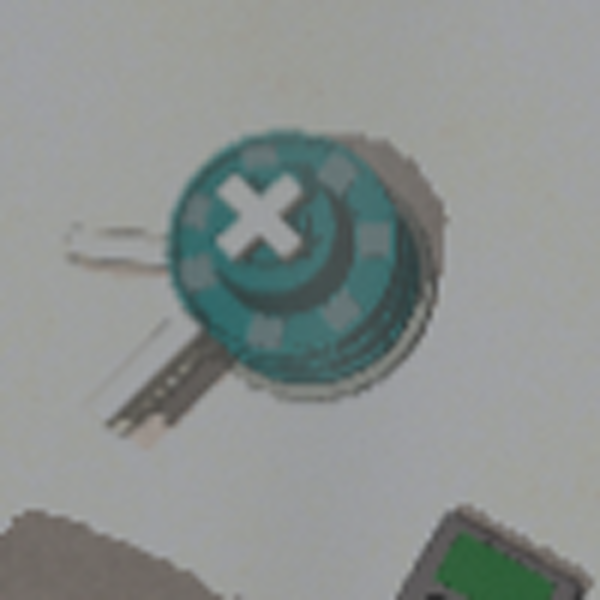

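View pics/c2.png

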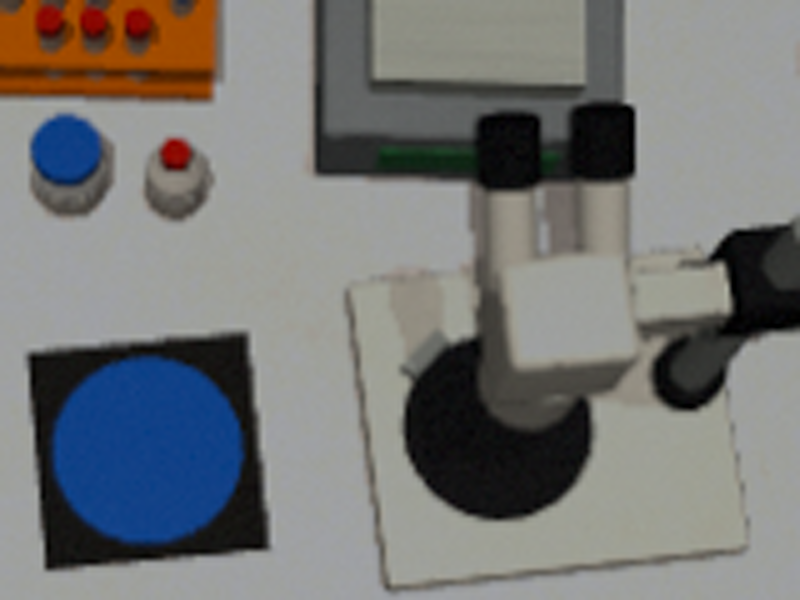

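View pics/c3.png

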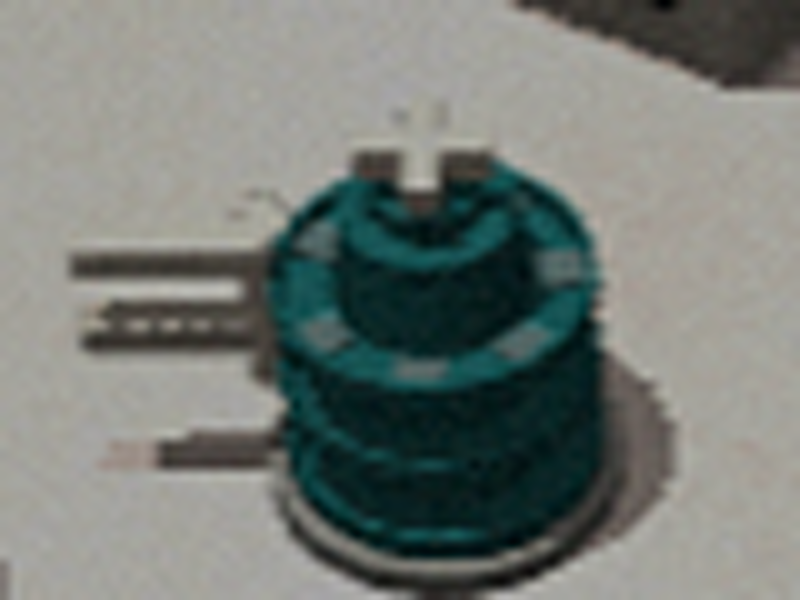

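View pics/c4.png

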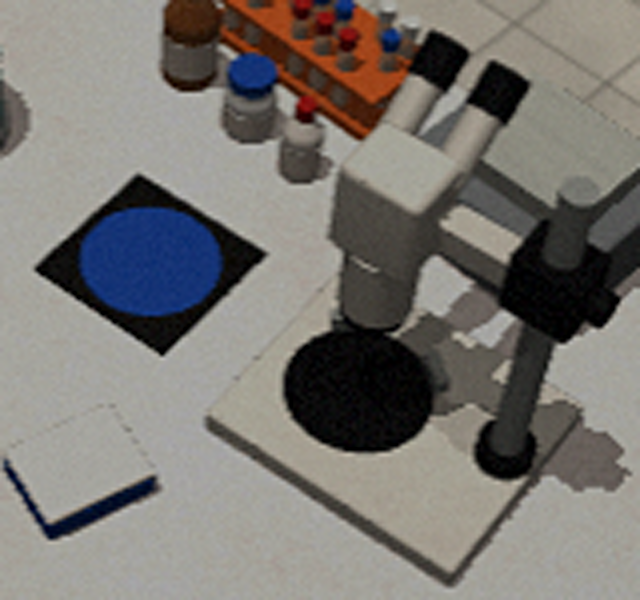

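```bash
python3 - <<'E'
from h import *
print("knob top z.170",at("top",173.3,165.8,.170), at("side",207.2,128.5,.170), tri((173.3,165.8),(207.2,128.5)))
c=at("top",173.3,165.8,.170)
t=cv2.imread("pics/top0.png"); s=cv2.imread("pics/side0.png")
# knob bar angle: ends in c1 crop
f=lambda x,y:at("top",130+x/6-.4,130+y/6-.4,.170)
# cross corners read roughly
for a,b in (((231,185),(292,246)),((289,184),(228,248))):
    d=f(*b)-f(*a); print("bar",np.linalg.norm(d),np.degrees(np.arctan2(d[1],d[0])))
def hd(z0,ang): 
    P=[]
    for r,w in ((68,8),(132,8),(132,-8),(68,-8)):
        for h in(30,):
            P.append([c[0]+(r*np.cos(ang)-w*np.sin(ang))/1e3,c[1]+(r*np.sin(ang)+w*np.cos(ang))/1e3,z0+h/1e3])
    return np.array(P)
for nm,z0 in (("top",.092),("mid",.046),("bot",0)):
  for n,im,x0,y0 in (("top",t,130,130),("side",s,165,110)):
    out=cv2.resize(im[y0:y0+90,x0-25:x0+95],None,fx=6,fy=6,interpolation=cv2.INTER_CUBIC)
    for k in range(0,360,90):
      pass
    E=0
    import itertools
    for z,col in ((.092,(0,0,255)),(.046,(0,255,0)),(0.,(255,0,0))):
      th=np.linspace(0,2*np.pi,60); C=np.c_[c[0]+.061*np.cos(th),c[1]+.061*np.sin(th),np.full(60,z)]
      q=((proj(n,C)-[x0-25,y0]+.5)*6).astype(int); cv2.polylines(out,[q],True,col,1)
      for a in (np.radians(135),np.radians(90)):
        q=((proj(n,hd(z,a))-[x0-25,y0]+.5)*6).astype(int); cv2.polylines(out,[q],True,col,1)
    cv2.imwrite(f"pics/ov_{n}.png",out)
E
```

```text
knob top z.170 [0.54316883 0.24580714 0.17      ] [0.54828916 0.24775951 0.17      ] [0.54338481 0.24392093 0.17532818]
bar 0.044775984616009706 -133.09449435981583
bar 0.04427374697406953 139.3748623628159
```

View pics/ov_top.png

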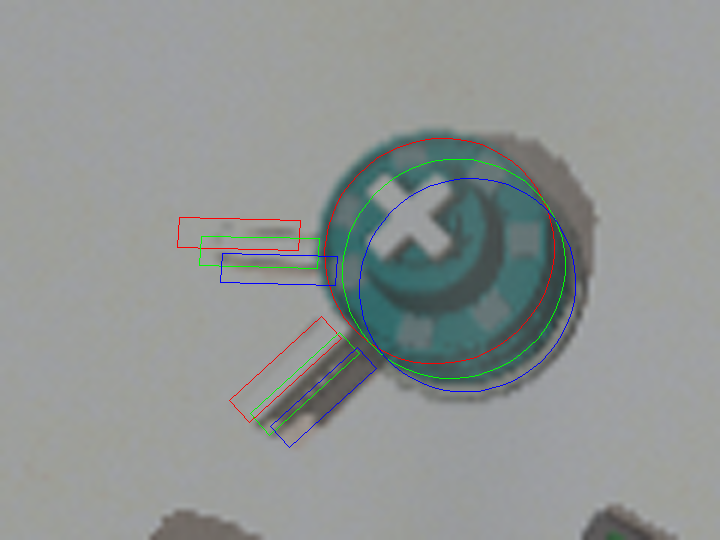

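View pics/ov_side.png

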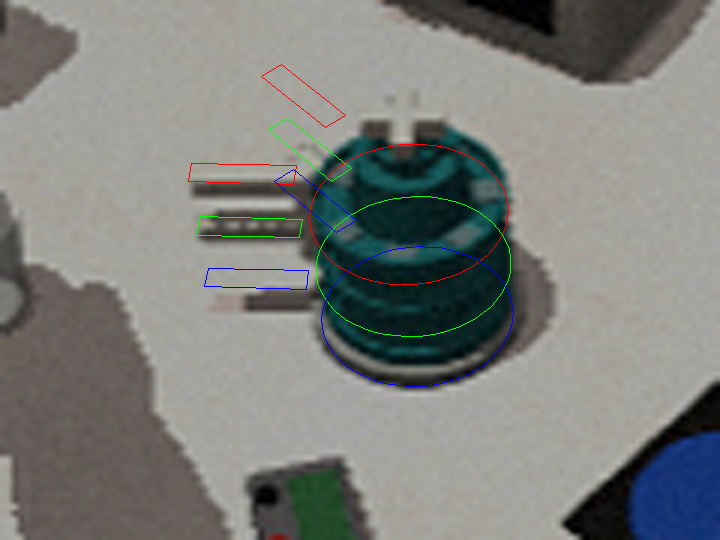

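```bash
python3 - <<'E'
from h import *
t=cv2.imread("pics/top0.png"); s=cv2.imread("pics/side0.png")
def enh(im,x0,y0,w,h,k,lo,hi,nm):
    c=np.clip((im[y0:y0+h,x0:x0+w].astype(float)-lo)/(hi-lo),0,1)*255
    cv2.imwrite("pics/"+nm,cv2.resize(c.astype(np.uint8),None,fx=k,fy=k,interpolation=cv2.INTER_CUBIC))
enh(t,135,145,75,60,10,90,200,"e1.png")
enh(s,165,115,75,60,10,90,220,"e2.png")
E
```

```text
(no output)
```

View pics/e1.png

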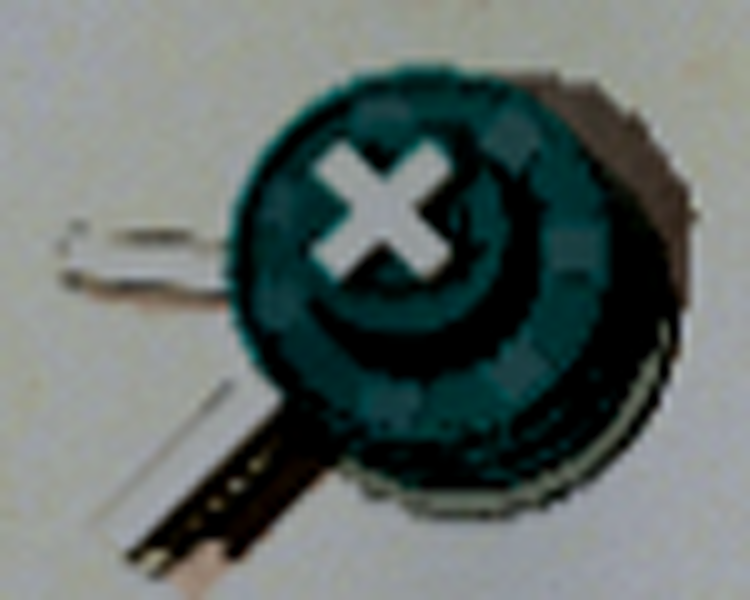

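View pics/e2.png

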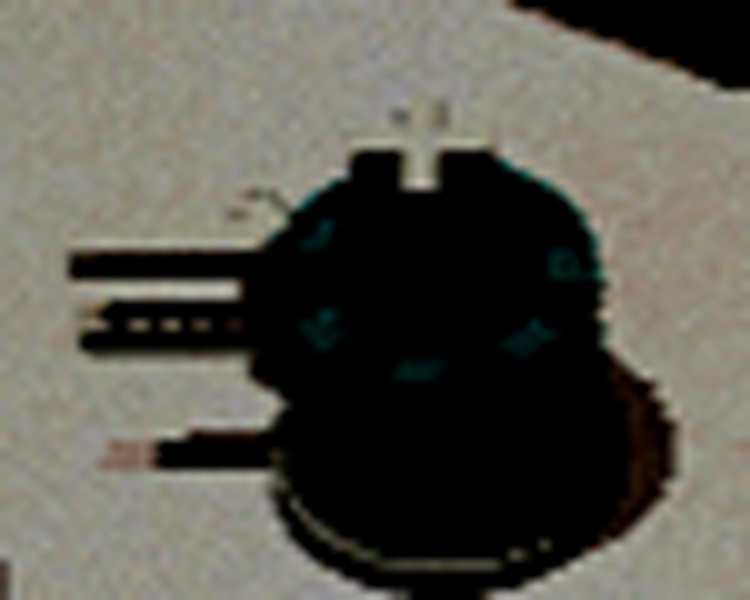

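```bash
cat > ov.py <<'E'
from h import *
def cross(c,a,z):
    L,w=.025,.007
    p=np.array([[L,w],[w,w],[w,L],[-w,L],[-w,w],[-L,w],[-L,-w],[-w,-w],[-w,-L],[w,-L],[w,-w],[L,-w]])
    M=np.array([[np.cos(a),-np.sin(a)],[np.sin(a),np.cos(a)]])
    return np.c_[p@M.T+c[:2],np.full(12,z)]
def circ(c,r,z):
    th=np.linspace(0,2*np.pi,90); return np.c_[c[0]+r*np.cos(th),c[1]+r*np.sin(th),np.full(90,z)]
def rect(c,a,x0,x1,y0,y1,z):
    p=np.array([[x0,y0],[x1,y0],[x1,y1],[x0,y1]]); M=np.array([[np.cos(a),-np.sin(a)],[np.sin(a),np.cos(a)]])
    return np.c_[p@M.T+c[:2],np.full(4,z)]
def draw(n,im,box,k,polys,nm,lo=0,hi=255):
    x0,y0,w,h=box; c=np.clip((im[y0:y0+h,x0:x0+w].astype(float)-lo)/(hi-lo),0,1)*255
    o=cv2.resize(c.astype(np.uint8),None,fx=k,fy=k,interpolation=cv2.INTER_CUBIC)
    for P,col in polys:
        q=np.round((proj(n,P)-[x0,y0]+.5)*k).astype(int); cv2.polylines(o,[q],True,col,1)
    cv2.imwrite("pics/"+nm,o)
E
python3 - <<'E'
from ov import *
t=cv2.imread("pics/top0.png"); s=cv2.imread("pics/side0.png")
f=lambda x,y,z:at("top",135+x/10-.45,145+y/10-.45,z)
for a,b in (((329,152),(438,266)),((442,153),(321,269))):
    d=f(*b,.17)-f(*a,.17); print(np.linalg.norm(d),np.degrees(np.arctan2(d[1],d[0])))
for a,b in (((230,385),(100,530)),((280,410),(130,555))):
    d=f(*b,.122)-f(*a,.122); print("h",np.degrees(np.arctan2(d[1],d[0])))
m=(t[150:185,160:190].min(2)>150).astype(np.uint8); 
n,l,st,ce=cv2.connectedComponentsWithStats(m); print(st,ce+[160,150])
c=np.array([.5445,.2462]); a=np.radians(137)
P=[(cross(c,a,.170),(0,0,255)),(cross(c,a,.156),(0,255,255)),(circ(c,.061,.105),(0,255,0)),(circ(c,.033,.138),(255,0,255)),(rect(c,a,.068,.132,-.008,.008,.122),(255,0,0))]
draw("top",t,(135,145,75,60),10,P,"f1.png",40,220); draw("side",s,(165,110,75,60),10,P,"f2.png",20,240)
E
```

```text
0.049145316125237655 -134.32881570012498
0.05031883132947536 136.695404820603
h 141.0324266923378
h 136.72270973577213
[[  0   0  30  35 881]
 [  0   0  30  10  90]
 [  7  10  12  12  76]
 [  0  33   2   2   3]] [[175.2292849  168.57775255]
 [169.18888889 152.06666667]
 [172.89473684 165.73684211]
 [160.33333333 183.66666667]]
```

View pics/f1.png

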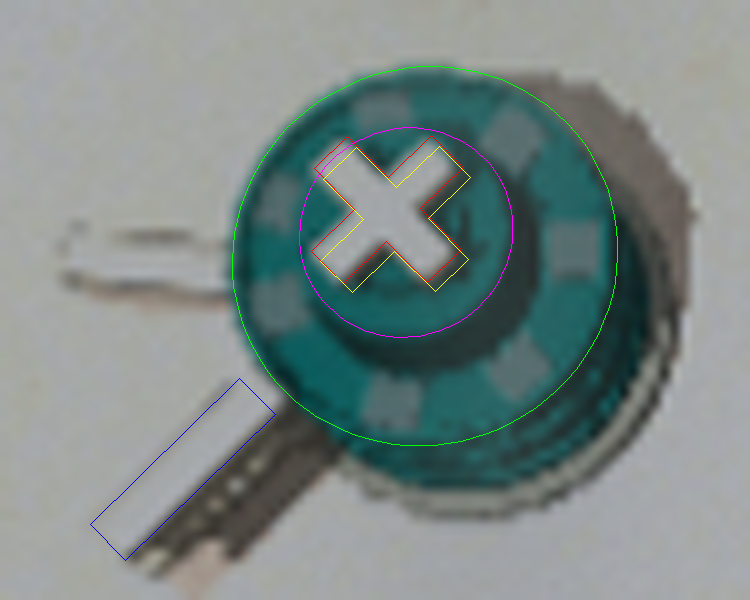

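View pics/f2.png

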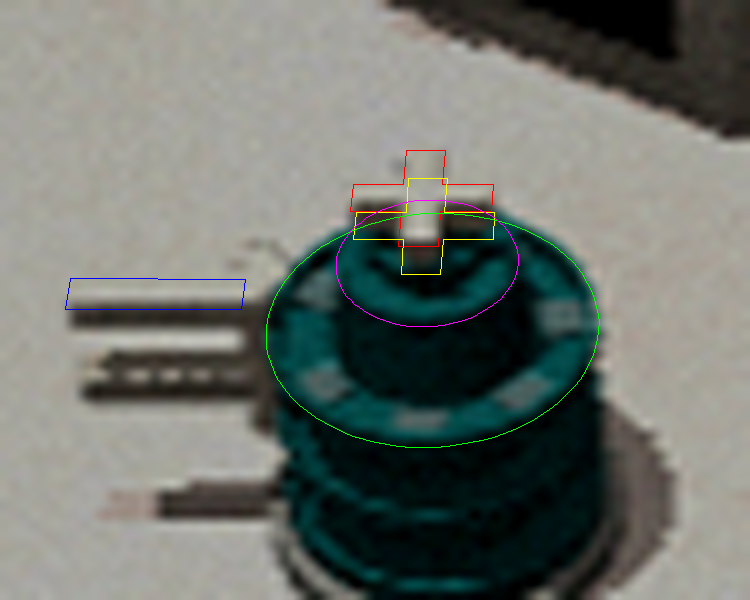

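```bash
python3 - <<'E'
from ov import *
t=cv2.imread("pics/top0.png"); s=cv2.imread("pics/side0.png")
g=lambda x,y,z:at("top",230+x/5-.4,80+y/5-.4,z)
gs=lambda x,y,z:at("side",225+x/4-.4,130+y/4-.4,z)
print("mat corners top",[g(*p,.003)[:2].round(4) for p in((28,353),(247,333),(269,548),(48,569))], np.mean([g(*p,.003) for p in((28,353),(247,333),(269,548),(48,569))],0))
print("mat side",np.mean([gs(*p,.003) for p in((37,268),(140,176),(266,255),(162,354))],0))
# blue centroid
for n,im in(("top",t),("side",s)):
    b=im.astype(int); m=((b[:,:,0]>90)&(b[:,:,2]<60)&(b[:,:,0]-b[:,:,1]>50)).astype(np.uint8)
    nn,l,st,ce=cv2.connectedComponentsWithStats(m)
    for i in range(1,nn):
        if st[i,4]>300: print(n,st[i],ce[i],at(n,*ce[i],.003))
L=at("top",230+387/5-.4,80+590/5-.4,.025);Rr=at("top",230+748/5-.4,80+549/5-.4,.025);U=at("top",230+347/5-.4,80+287/5-.4,.025)
print("base corners",L,Rr,U, np.linalg.norm(L-Rr),np.linalg.norm(L-U), np.degrees(np.arctan2(*(L-Rr)[1::-1])),np.degrees(np.arctan2(*(U-L)[1::-1])))
# side: near-left corner(207,420) bottom corner(448,575ish)
a=gs(207,417,.025);b=gs(450,572,.025);c=gs(582,408,.025);print("side corners",a,b,c,np.linalg.norm(a-b),np.linalg.norm(b-c),np.degrees(np.arctan2(*(a-b)[1::-1])),np.degrees(np.arctan2(*(c-b)[1::-1])))
o=bot.get_obs(); print(R.from_quat(o['tool_rot']).as_matrix().round(3))
E
```

```text
mat corners top [array([0.6393, 0.0713]), array([ 0.657 , -0.0767]), array([ 0.5094, -0.0941]), array([0.4915, 0.0527])] [ 0.57430214 -0.01170989  0.003     ]
mat side [ 0.57700904 -0.01188638  0.003     ]
top [ 241  152   37   36 1079] [259.02594995 169.48470806] [ 0.57452707 -0.01111793  0.003     ]
top [ 393  340   76   40 2232] [430.30958781 359.33870968] [-0.03418748 -0.57779528  0.003     ]
side [245 182  35  27 738] [262.26422764 194.86720867] [ 0.57701095 -0.01112395  0.003     ]
base corners [ 0.47958073 -0.17095859  0.025     ] [ 0.51290722 -0.41037501  0.025     ] [ 0.68482052 -0.14260148  0.025     ] 0.24172479971568725 0.20718951790527515 97.9245855483101 7.866508786765695
side corners [ 0.48129207 -0.17572799  0.025     ] [ 0.51588213 -0.41020471  0.025     ] [ 0.71773214 -0.38457394  0.025     ] 0.23701435376972763 0.20347078972897617 98.39176216219155 7.236649299727309
[[ 0.395  0.919 -0.001]
 [ 0.919 -0.395 -0.002]
 [-0.002  0.    -1.   ]]
```

```bash
python3 - <<'E'
from ov import *
t=cv2.imread("pics/top0.png"); s=cv2.imread("pics/side0.png")
g=lambda x,y,z:at("top",230+x/5-.4,80+y/5-.4,z)
gs=lambda x,y,z:at("side",225+x/4-.4,130+y/4-.4,z)
print(g(498,426,.025)); print(gs(359,391,.025))
c=np.array([.5925,-.243]); a=np.radians(7.7)
P=[(rect(c,a,-.1,.11,-.157,.087,.025),(0,0,255)),(circ(c,.064,.025),(0,255,0))]
for sg in (1,-1):
    b=a+sg*np.radians(40); P.append((rect(c,b,.0615,.066,-.012,.012,.041),(255,0,255)))
draw("top",t,(295,120,90,80),8,P,"g1.png"); draw("side",s,(270,180,105,100),6,P,"g2.png",0,200)
E
```

```text
[ 0.59175981 -0.24410293  0.025     ]
[ 0.59379662 -0.24462615  0.025     ]
```

View pics/g1.png

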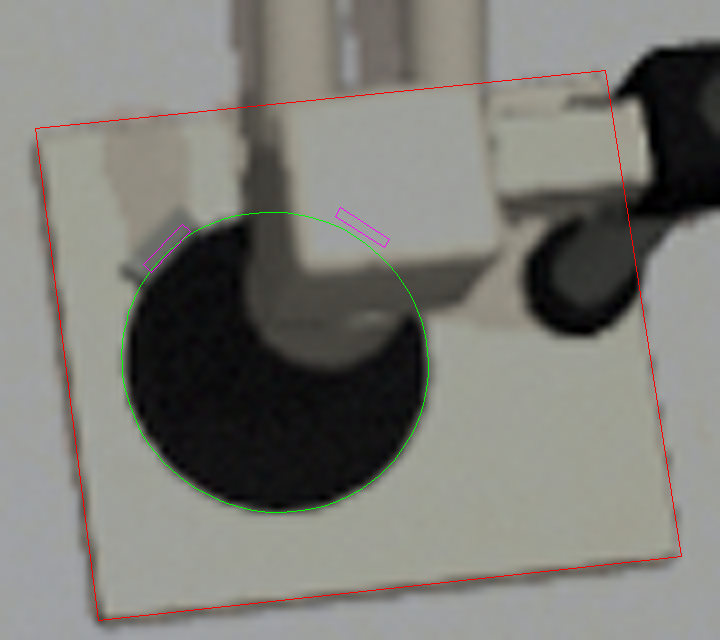

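View pics/g2.png

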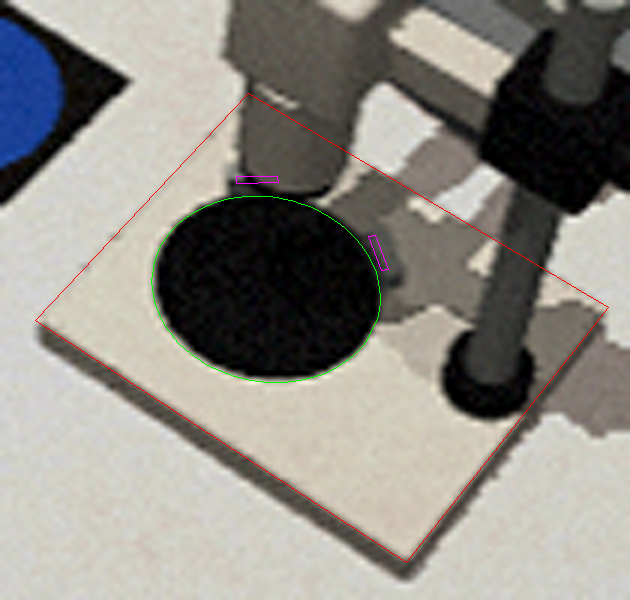

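```bash
cat > plan.py <<'E'
from h import *
import sys
def plan(p=None,yaw=None):
    o=bot.get_obs(); M=R.from_quat(o['tool_rot']).as_matrix(); y=np.degrees(np.arctan2(M[1,0],M[0,0]))
    print("clk %.2f"%o['clock'],"tcp",o['eef_pos'].round(4),"yaw %.2f"%y,"w %.4f"%o['grip_width'],"F",o['ft_force'].round(1),"T",o['ft_torque'].round(2),"j",o['joint_pos'].round(2))
    if p is not None: print("shift/0.1:",(M.T@(np.array(p)-o['eef_pos'])/.1).round(3))
    if yaw is not None: print("roll/90:",round(((y-yaw+180)%360-180)/90,4))
if __name__=="__main__":
    a=[float(x) for x in sys.argv[1:]]; plan(a[:3] if len(a)>2 else None,a[3] if len(a)>3 else None)
E
python3 - <<'E'
from h import *
for n,px in (("slidebox",(297,231)),("counter",(211,229)),("reagent",(217,108)),("jar",(244,113)),("stain",(265,116)),("beaker",(118,234)),("spray",(412,220)),):
    print(n,at("top",*px,.03)[:2].round(3))
E
python3 plan.py .5445 .247 .24 -43.5
```

```text
slidebox [ 0.369 -0.139]
counter [0.368 0.139]
reagent [0.778 0.137]
jar [0.763 0.045]
stain [ 0.754 -0.027]
beaker [0.343 0.441]
spray [ 0.413 -0.516]
clk 0.10 tcp [0.1972 0.4589 0.2555] yaw 66.75 w 0.0851 F [ 0.  -0.4 -0.5] T [-0.05  0.01 -0.05] j [ 1.17  0.24  0.    1.34 -0.    1.57]
shift/0.1: [-0.576  4.028  0.156]
roll/90: 1.225
```

Request:
{"api": "carry_out", "payload": {"moves": [[-0.14,0.5,0,0.09,1],[-0.14,1,0,0.18,1],[-0.14,1,0,0.18,1]]}}

```text
clock: 0.4
eef_pos: [0.2875, 0.4047, 0.2558]
tool_rot: [0.906, 0.423, 0.0, 0.001]
ft_force: [-0.5, 0.3, 0.4]
grip_width: 0.0855
```

```bash
python3 plan.py .5445 .247 .24 -43.5
```

```text
clk 0.40 tcp [0.2875 0.4047 0.2558] yaw 50.08 w 0.0855 F [-0.5  0.3  0.4] T [0.01 0.06 0.  ] j [ 0.95  0.23 -0.    1.33 -0.    1.65]
shift/0.1: [0.44  2.983 0.164]
roll/90: 1.0397
```

Request:
{"api": "carry_out", "payload": {"moves": [[0.2,0.5,0,0.02,1],[0.2,1,0,0.04,1],[0.2,1,0,0.04,1]]}}

```text
clock: 0.7
eef_pos: [0.3768, 0.3563, 0.2556]
tool_rot: [0.918, 0.396, -0.0, 0.001]
ft_force: [-1.1, 0.5, -0.1]
grip_width: 0.0855
```

Request:
{"api": "carry_out", "payload": {"moves": [[0,0.5,0,0,1],[0,1,0,0,1],[0,1,0,0,1]]}}

```text
clock: 1.0
eef_pos: [0.4494, 0.2876, 0.2557]
tool_rot: [0.918, 0.396, -0.0, 0.001]
ft_force: [-0.6, 0.1, -0.9]
grip_width: 0.0853
```

```bash
python3 plan.py .5445 .247 .24 46.5
```

```text
clk 1.00 tcp [0.4494 0.2876 0.2557] yaw 46.62 w 0.0853 F [-0.6  0.1 -0.9] T [ 0.01  0.02 -0.05] j [ 0.57  0.31  0.09  1.36 -0.    1.33]
shift/0.1: [0.358 0.97  0.158]
roll/90: 0.0013
```

Request:
{"api": "carry_out", "payload": {"moves": [[0.2,0.5,0,0,1],[0.35,0.96,0.15,0,1],[0.35,0.96,0.15,0,1],[0.35,0.96,0.15,0,1]]}}

```text
clock: 1.4
eef_pos: [0.5402, 0.2508, 0.2396]
tool_rot: [0.917, 0.398, -0.002, -0.0]
ft_force: [0.6, 0.3, 0.1]
grip_width: 0.0852
```

```bash
python3 - <<'E'
from ov import *
for n,b in (("top",(135,120,90,80)),("side",(155,70,100,100))):
    im=imaging.camera(n)[:,:,::-1]; cv2.imwrite(f"pics/{n}1.png",im)
    draw(n,im,b,7,[],f"{n}1c.png",0,220)
E
python3 plan.py .5445 .247 .171 46.5
```

```text
clk 1.50 tcp [0.5394 0.2518 0.2412] yaw 47.04 w 0.0853 F [0.3 0.1 0.4] T [0.01 0.01 0.  ] j [0.44 0.44 0.25 1.38 0.   1.19]
shift/0.1: [0.    0.071 0.702]
roll/90: 0.006
```

View pics/side1c.png

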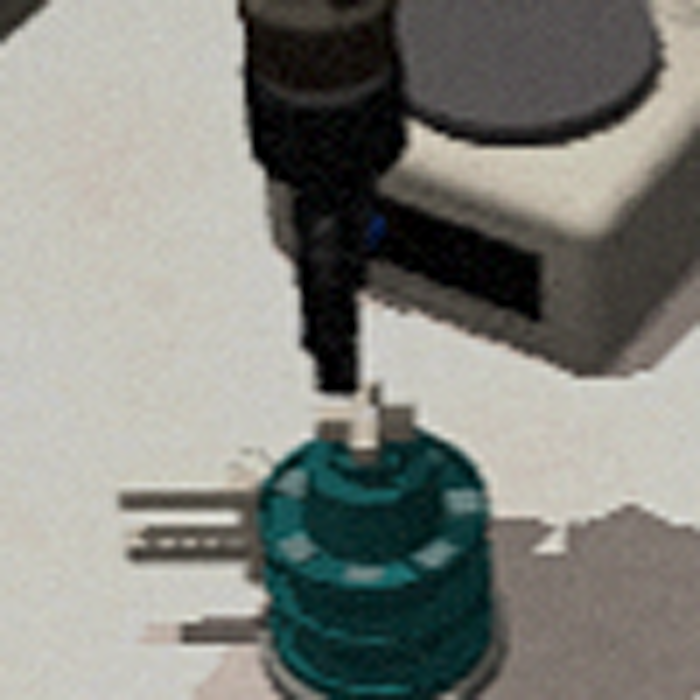

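View pics/top1c.png

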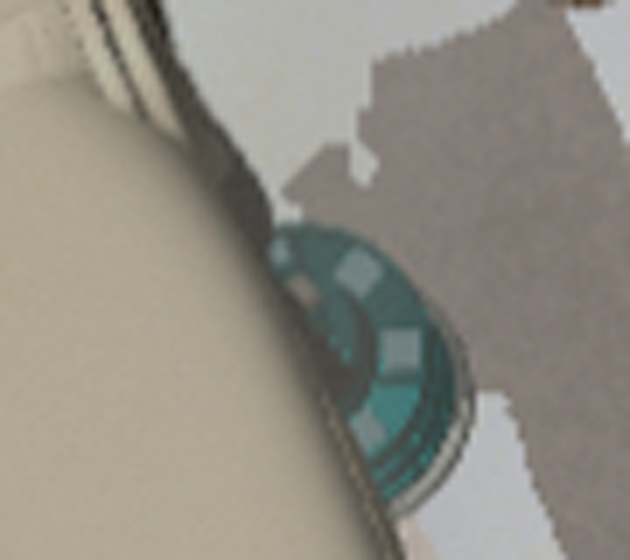

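Request:
{"api": "carry_out", "payload": {"moves": [[0,0.07,0.2,0.006,1],[0,0.07,0.3,0.006,1],[0,0.07,0.3,0.006,1],[0,0.07,0.3,0.006,1]]}}

```text
clock: 1.9
eef_pos: [0.545, 0.2467, 0.2118]
tool_rot: [0.919, 0.395, -0.0, -0.0]
ft_force: [-0.6, 0.1, 0.4]
grip_width: 0.0858
```

```bash
python3 plan.py .5445 .247 .171 46.5
```

```text
clk 1.90 tcp [0.545  0.2467 0.2118] yaw 46.49 w 0.0858 F [-0.6  0.1  0.4] T [-0.01  0.02  0.01] j [0.43 0.46 0.2  1.31 0.   1.18]
shift/0.1: [-0.002 -0.005  0.408]
roll/90: -0.0001
```

Request:
{"api": "carry_out", "payload": {"moves": [[0,0,0.2,0,1],[0,0,0.4,0,1],[0,0,0.4,0,1],[0,0,0.4,0,0.33],[0,0,0.4,0,0.33],[0,0,0.4,0,0.33]]}}

```text
clock: 2.5
eef_pos: [0.5466, 0.2464, 0.1729]
tool_rot: [0.919, 0.394, 0.001, -0.0]
ft_force: [-0.3, 0.5, -0.1]
grip_width: 0.0569
```

```bash
python3 - <<'E'
from ov import *
im=imaging.camera("side")[:,:,::-1]
draw("side",im,(165,90,75,75),10,[],"side2c.png",0,220)
E
python3 plan.py .5445 .247 .171 46.5
```

```text
clk 2.55 tcp [0.5465 0.2463 0.1726] yaw 46.41 w 0.0569 F [0.6 0.3 0. ] T [-0.02  0.04  0.  ] j [0.42 0.48 0.13 1.22 0.   1.18]
shift/0.1: [-0.009 -0.02   0.016]
roll/90: -0.001
```

View pics/side2c.png

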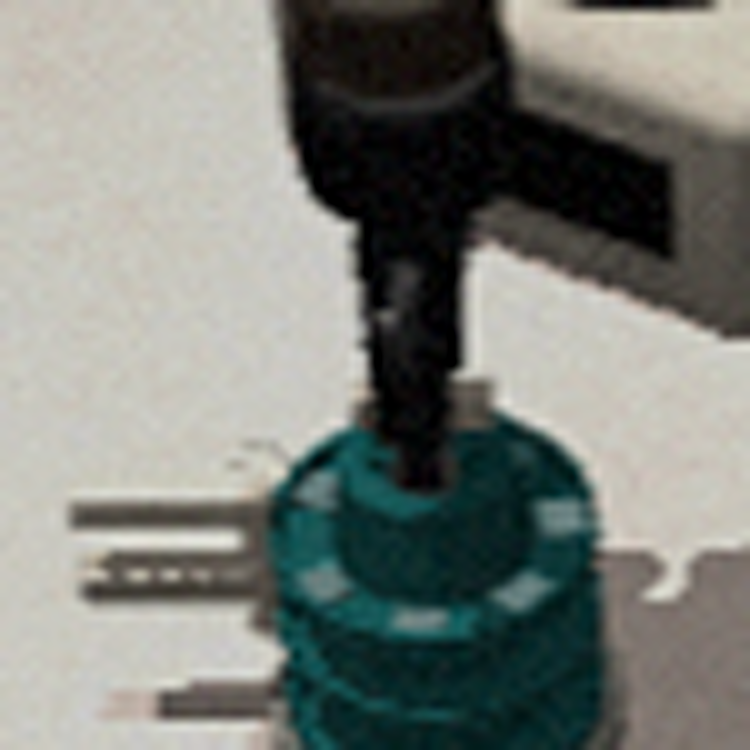

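Request:
{"api": "carry_out", "payload": {"moves": [[-0.01,-0.02,0.01,0,0.26],[-0.01,-0.02,0.01,0,0.22],[-0.01,-0.02,0.01,0,0.2],[-0.01,-0.02,0.01,0,0.18]]}}

```text
clock: 2.95
eef_pos: [0.5443, 0.2469, 0.1707]
tool_rot: [0.919, 0.394, 0.001, -0.0]
ft_force: [2.2, 0.7, 1.0]
grip_width: 0.0501
```

```bash
python3 plan.py .5445 .247 .171 46.5
```

```text
clk 2.95 tcp [0.5443 0.2469 0.1707] yaw 46.41 w 0.0501 F [2.2 0.7 1. ] T [ 0.2  -0.2  -0.03] j [0.43 0.48 0.12 1.22 0.   1.19]
shift/0.1: [ 0.002  0.001 -0.003]
roll/90: -0.001
```

Request:
{"api": "carry_out", "payload": {"moves": [[0,0,0,0,-1],[0,0,0,0,-1],[0,0,0,0,-1]]}}

```text
clock: 3.25
eef_pos: [0.5443, 0.247, 0.1711]
tool_rot: [0.919, 0.394, 0.001, -0.0]
ft_force: [1.9, 1.4, 5.4]
grip_width: 0.0491
```

Request:
{"api": "carry_out", "payload": {"moves": [[0,0,-0.02,0,-1],[0,0,-0.03,0,-1],[0,0,-0.03,0,-1],[0,0,-0.03,0,-1]]}}

```text
clock: 3.65
eef_pos: [0.5434, 0.2465, 0.1724]
tool_rot: [0.919, 0.394, -0.001, -0.0]
ft_force: [1.6, 0.4, -3.9]
grip_width: 0.0487
```

```bash
python3 plan.py .5445 .247 .171 46.5
```

```text
clk 3.65 tcp [0.5434 0.2465 0.1724] yaw 46.41 w 0.0487 F [ 1.6  0.4 -3.9] T [ 0.4  -0.42  0.03] j [0.43 0.48 0.13 1.22 0.   1.19]
shift/0.1: [0.011 0.005 0.014]
roll/90: -0.001
```

Request:
{"api": "carry_out", "payload": {"moves": [[0,0,-0.02,0,-1],[0,0,-0.02,0,-1],[0,0,-0.02,0,-1]]}}

```text
clock: 3.95
eef_pos: [0.5434, 0.2465, 0.175]
tool_rot: [0.919, 0.394, -0.001, 0.0]
ft_force: [1.6, 1.4, -4.4]
grip_width: 0.0485
```

Request:
{"api": "carry_out", "payload": {"moves": [[0,0,0,-0.04,-1],[0,0,0,-0.08,-1],[0,0,0,-0.08,-1],[0,0,0,-0.08,-1]]}}

```text
clock: 4.35
eef_pos: [0.5437, 0.2462, 0.1749]
tool_rot: [0.893, 0.45, -0.0, 0.0]
ft_force: [3.4, 0.0, -5.8]
grip_width: 0.0487
```

```bash
python3 plan.py .5445 .247 .171 46.5
```

```text
clk 4.35 tcp [0.5437 0.2462 0.1749] yaw 53.52 w 0.0487 F [ 3.4  0.  -5.8] T [ 0.12 -0.62 -0.05] j [ 0.43  0.48  0.13  1.23 -0.    1.06]
shift/0.1: [0.011 0.002 0.039]
roll/90: 0.078
```

Request:
{"api": "carry_out", "payload": {"moves": [[0,0,-0.01,-0.03,-1],[0,0,-0.02,-0.05,-1],[0,0,-0.02,-0.05,-1],[0,0,-0.02,-0.05,-1]]}}

```text
clock: 4.75
eef_pos: [0.5438, 0.246, 0.1751]
tool_rot: [0.875, 0.485, -0.001, 0.0]
ft_force: [5.2, 1.0, -13.6]
grip_width: 0.0482
```

Request:
{"api": "carry_out", "payload": {"moves": [[0,0,0,-0.03,-1],[0,0,0,-0.05,-1],[0,0,0,-0.05,-1],[0,0,0,-0.05,-1]]}}

```text
clock: 5.15
eef_pos: [0.5436, 0.246, 0.1751]
tool_rot: [0.855, 0.519, -0.001, 0.0]
ft_force: [6.0, 0.8, -12.5]
grip_width: 0.0486
```

Request:
{"api": "carry_out", "payload": {"moves": [[0,0,0,-0.03,-1],[0,0,0,-0.05,-1],[0,0,0,-0.05,-1],[0,0,0,-0.05,-1]]}}

```text
clock: 5.55
eef_pos: [0.5435, 0.246, 0.1751]
tool_rot: [0.834, 0.552, -0.001, 0.0]
ft_force: [4.8, 1.2, -14.7]
grip_width: 0.0486
```

Request:
{"api": "carry_out", "payload": {"moves": [[0,0,0,-0.03,-1],[0,0,0,-0.05,-1],[0,0,0,-0.05,-1],[0,0,0,-0.05,-1]]}}

```text
clock: 5.95
eef_pos: [0.5434, 0.246, 0.1752]
tool_rot: [0.812, 0.584, -0.001, 0.0]
ft_force: [5.0, 1.2, -15.4]
grip_width: 0.0486
```

```bash
python3 plan.py .5445 .247 .171 46.5
```

```text
clk 5.95 tcp [0.5434 0.246  0.1752] yaw 71.49 w 0.0486 F [  5.    1.2 -15.4] T [ 0.24 -1.18 -0.1 ] j [ 0.43  0.48  0.13  1.23 -0.    0.75]
shift/0.1: [0.013 0.007 0.042]
roll/90: 0.2777
```

Request:
{"api": "carry_out", "payload": {"moves": [[0,0,0,-0.03,-1],[0,0,0,-0.05,-1],[0,0,0,-0.05,-1],[0,0,0,-0.05,-1]]}}

```text
clock: 6.35
eef_pos: [0.5434, 0.2459, 0.176]
tool_rot: [0.788, 0.616, -0.001, 0.0]
ft_force: [5.7, 0.4, -15.2]
grip_width: 0.0484
```

Request:
{"api": "carry_out", "payload": {"moves": [[0,0,0,-0.03,-1],[0,0,0,-0.05,-1],[0,0,0,-0.05,-1],[0,0,0,-0.05,-1]]}}

```text
clock: 6.75
eef_pos: [0.5436, 0.2469, 0.1786]
tool_rot: [0.763, 0.647, 0.001, -0.0]
ft_force: [-0.1, -0.1, -2.2]
grip_width: 0.0485
```

Request:
{"api": "carry_out", "payload": {"moves": [[0,0,-0.02,-0.01,-1],[0,0,-0.04,-0.02,-1],[0,0,-0.06,-0.02,-1],[0,0,-0.06,-0.02,-1]]}}

```text
clock: 7.15
eef_pos: [0.544, 0.2467, 0.1839]
tool_rot: [0.752, 0.659, 0.0, 0.0]
ft_force: [-0.2, 0.2, -1.9]
grip_width: 0.0484
```

```bash
python3 plan.py .5445 .247 .171 46.5
```

```text
clk 7.15 tcp [0.544  0.2467 0.1839] yaw 82.40 w 0.0484 F [-0.2  0.2 -1.9] T [ 0.03 -0.01 -0.06] j [0.43 0.47 0.15 1.25 0.   0.56]
shift/0.1: [0.003 0.005 0.129]
roll/90: 0.3989
```

Request:
{"api": "carry_out", "payload": {"moves": [[0,0,-0.1,0,-1],[0,0,-0.2,0,-1],[0,0,-0.3,0,-1],[0,0,-0.4,0,-1],[0,0,-0.5,0,-1],[0,0,-0.6,0,-1],[0,0,-0.6,0,-1]]}}

```text
clock: 7.85
eef_pos: [0.5447, 0.247, 0.2456]
tool_rot: [0.752, 0.659, 0.002, 0.001]
ft_force: [0.6, -0.5, -1.5]
grip_width: 0.0485
```

```bash
python3 - <<'E'
from ov import *
im=imaging.camera("side")[:,:,::-1]
draw("side",im,(150,70,110,110),6,[],"side3c.png",0,220)
E
python3 plan.py .576 -.0115 .245 97.7
```

```text
clk 7.90 tcp [0.5443 0.2468 0.2444] yaw 82.41 w 0.0483 F [ 0.4 -0.6 -1.9] T [-0.01 -0.08 -0.03] j [ 0.43  0.44  0.26  1.39 -0.    0.56]
shift/0.1: [-2.519  0.656 -0.007]
roll/90: -0.1699
```

View pics/side3c.png

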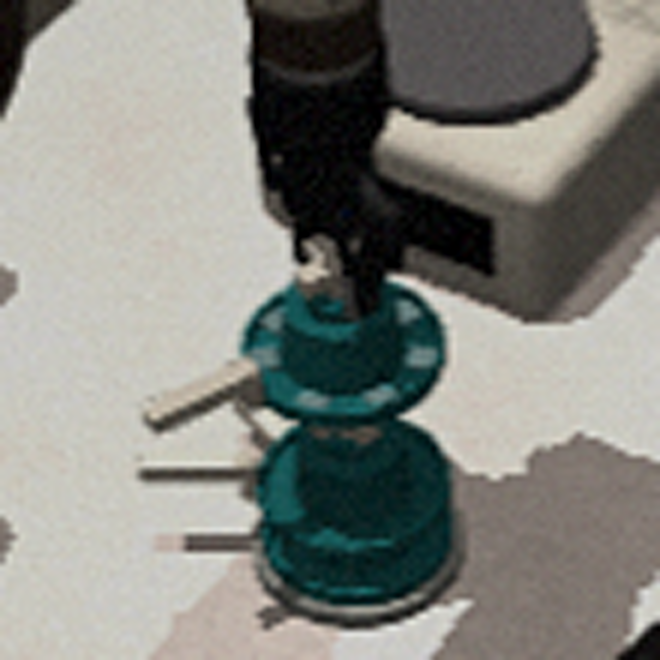

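Request:
{"api": "carry_out", "payload": {"moves": [[-0.2,0.05,0,0,-1],[-0.5,0.12,0,0,-1],[-0.8,0.2,0,0,-1],[-1,0.26,0,0,-1]]}}

```text
clock: 8.3
eef_pos: [0.5559, 0.1422, 0.2426]
tool_rot: [0.753, 0.658, -0.001, -0.0]
ft_force: [-0.0, 0.7, -2.6]
grip_width: 0.0484
```

Request:
{"api": "carry_out", "payload": {"moves": [[-0.4,0.1,0,-0.04,-1],[-0.7,0.2,0,-0.08,-1],[-1,0.26,0,-0.12,-1],[-1,0.26,0,-0.16,-1]]}}

```text
clock: 8.7
eef_pos: [0.5687, 0.0376, 0.2426]
tool_rot: [0.665, 0.747, -0.001, 0.0]
ft_force: [-0.2, -0.1, -2.0]
grip_width: 0.0485
```

```bash
python3 plan.py .576 -.0115 .2 97.7
```

```text
clk 8.70 tcp [0.5687 0.0376 0.2426] yaw 96.67 w 0.0485 F [-0.2 -0.1 -2. ] T [ 0.11 -0.05  0.02] j [ 0.07  0.39  0.17  1.36 -0.   -0.05]
shift/0.1: [-0.496  0.016  0.426]
roll/90: -0.0115
```

Request:
{"api": "carry_out", "payload": {"moves": [[-0.2,0,0.1,-0.01,-1],[-0.42,0,0.4,-0.01,-1],[-0.5,0.02,0.7,-0.01,-1],[-0.5,0.02,0.9,-0.01,-1],[-0.5,0.02,0.9,-0.01,-1],[-0.5,0.02,0.9,-0.01,-1]]}}

```text
clock: 9.3
eef_pos: [0.5764, -0.0079, 0.153]
tool_rot: [0.658, 0.753, -0.0, -0.001]
ft_force: [0.3, 0.1, -0.9]
grip_width: 0.0486
```

```bash
python3 plan.py .576 -.0115 .082 97.7
```

```text
clk 9.30 tcp [ 0.5764 -0.0079  0.153 ] yaw 97.71 w 0.0486 F [ 0.3  0.1 -0.9] T [-0.01 -0.04 -0.01] j [-0.01  0.45  0.04  1.16  0.   -0.15]
shift/0.1: [-0.036 -0.008  0.71 ]
roll/90: 0.0001
```

Request:
{"api": "carry_out", "payload": {"moves": [[-0.03,0,0.2,0,-1],[-0.03,0,0.4,0,-1],[-0.03,0,0.55,0,-1],[-0.03,0,0.62,0,-1],[-0.03,0,0.66,0,-1],[-0.03,0,0.66,0,-1]]}}

```text
clock: 9.9
eef_pos: [0.5778, -0.0107, 0.088]
tool_rot: [0.658, 0.753, 0.0, 0.0]
ft_force: [0.1, -0.2, -2.6]
grip_width: 0.0483
```

Request:
{"api": "carry_out", "payload": {"moves": [[0,0,0.02,0,-1],[0,0,0.04,0,-1],[0,0,0.05,0,-1],[0,0,0.05,0,-1]]}}

```text
clock: 10.3
eef_pos: [0.5772, -0.0109, 0.0823]
tool_rot: [0.658, 0.753, -0.0, -0.0]
ft_force: [0.3, 0.0, -2.6]
grip_width: 0.0484
```

```bash
python3 - <<'E'
from ov import *
im=imaging.camera("side")[:,:,::-1]
draw("side",im,(210,110,100,100),7,[],"side4c.png",0,220)
E
python3 plan.py .576 -.0115 .082 97.7
```

```text
clk 10.35 tcp [ 0.5772 -0.0109  0.0824] yaw 97.71 w 0.0484 F [-0.  -0.  -1.8] T [ 0.   -0.01  0.02] j [-0.02  0.52 -0.06  0.99  0.   -0.15]
shift/0.1: [-0.004 -0.012  0.004]
roll/90: 0.0001
```

View pics/side4c.png

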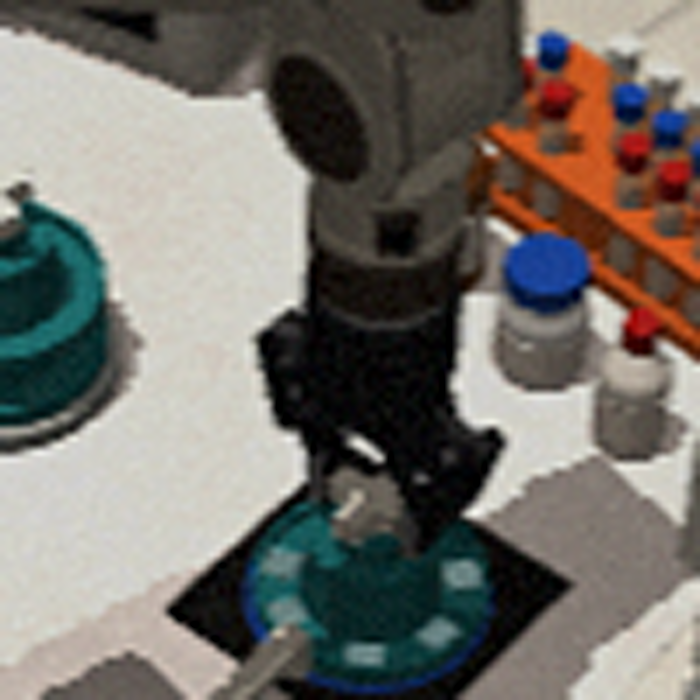

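Request:
{"api": "carry_out", "payload": {"moves": [[0,0,0.01,0,-1],[0,0,0.01,0,-1],[0,0,0.01,0,-1]]}}

```text
clock: 10.65
eef_pos: [0.5775, -0.0108, 0.0821]
tool_rot: [0.658, 0.753, 0.0, 0.0]
ft_force: [-1.5, 0.5, 3.8]
grip_width: 0.0482
```

Request:
{"api": "carry_out", "payload": {"moves": [[0,0,0.01,0,-1],[0,0,0.01,0,-1],[0,0,0.01,0,-1]]}}

```text
clock: 10.95
eef_pos: [0.5775, -0.0107, 0.082]
tool_rot: [0.658, 0.753, 0.001, 0.001]
ft_force: [-4.4, 2.1, 9.2]
grip_width: 0.0486
```

Request:
{"api": "carry_out", "payload": {"moves": [[0,0,-0.01,0,0.3],[0,0,-0.01,0,0.5],[0,0,-0.01,0,0.7],[0,0,-0.01,0,0.7],[0,0,-0.01,0,0.7]]}}

```text
clock: 11.45
eef_pos: [0.5771, -0.011, 0.081]
tool_rot: [0.658, 0.753, -0.0, -0.0]
ft_force: [-0.1, 0.5, -0.8]
grip_width: 0.0723
```

Request:
{"api": "carry_out", "payload": {"moves": [[0,0,-0.1,0,0.7],[0,0,-0.3,0,0.7],[0,0,-0.6,0,0.7],[0,0,-0.6,0,0.7]]}}

```text
clock: 11.85
eef_pos: [0.5803, -0.0109, 0.1465]
tool_rot: [0.658, 0.753, 0.003, 0.003]
ft_force: [0.8, 0.2, 1.1]
grip_width: 0.0726
```

```bash
python3 plan.py .4735 -.0249 .14 97.7
```

```text
clk 11.85 tcp [ 0.5803 -0.0109  0.1465] yaw 97.71 w 0.0726 F [0.8 0.2 1.1] T [ 0.04  0.02 -0.01] j [-0.02  0.46  0.03  1.13  0.   -0.15]
shift/0.1: [ 0.005 -1.078  0.055]
roll/90: 0.0001
```

Request:
{"api": "carry_out", "payload": {"moves": [[0,-0.3,0,0,0.7],[0,-0.7,0,0,0.7],[0,-1,0,0,0.7],[0,-1,-0.3,0,0.7],[0,-1,-0.3,0,0.7]]}}

```text
clock: 12.35
eef_pos: [0.4783, -0.0245, 0.1739]
tool_rot: [0.658, 0.753, 0.001, 0.002]
ft_force: [0.9, -0.7, -0.5]
grip_width: 0.0725
```

```bash
python3 - <<'E'
from ov import *
c=np.array([.5772,-.0108]); a=np.radians(187.7)
P=[(cross(c,a,.081),(0,0,255)),(circ(c,.061,.016),(0,255,0)),(rect(c,a,.068,.132,-.008,.008,.033),(255,0,0))]
for n,b in (("top",(215,120,100,85)),("side",(195,140,110,90))):
    im=imaging.camera(n)[:,:,::-1]; cv2.imwrite(f"pics/{n}5.png",im)
    draw(n,im,b,7,P,f"{n}5c.png",0,220)
E
python3 plan.py .4735 -.0249 .14 97.7
```

```text
clk 12.45 tcp [ 0.479  -0.0244  0.1723] yaw 97.70 w 0.0725 F [0.  0.7 0. ] T [-0.02 -0.01  0.01] j [-0.05  0.25 -0.2   1.11  0.   -0.19]
shift/0.1: [ 0.003 -0.057  0.323]
roll/90: 0.0
```

View pics/top5c.png

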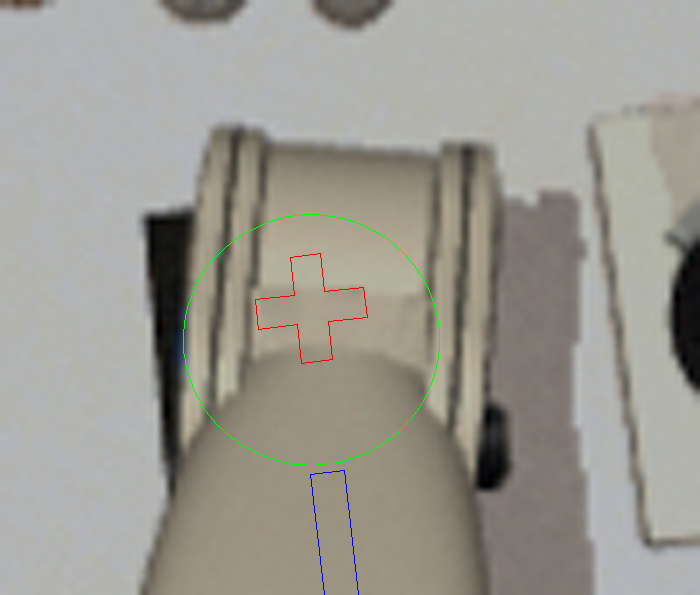

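View pics/side5c.png

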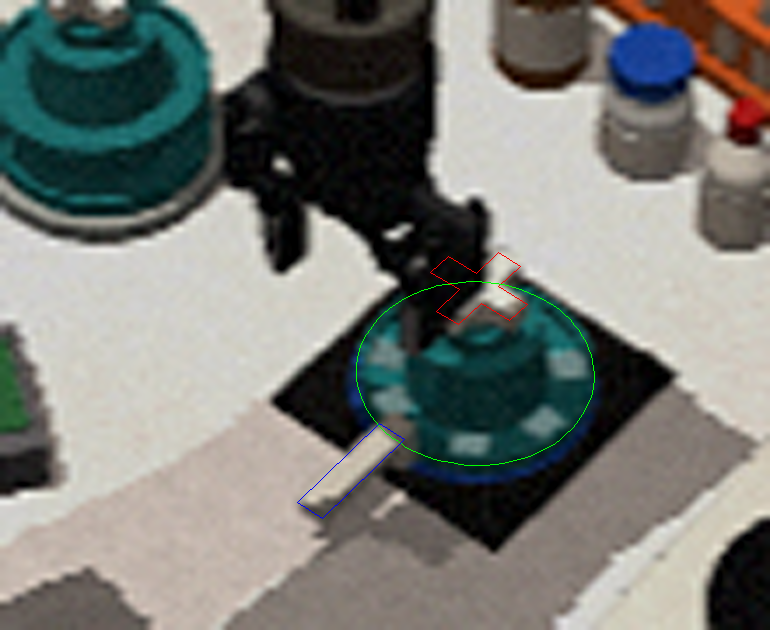

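Request:
{"api": "carry_out", "payload": {"moves": [[0,-0.06,0.2,0,0.2],[0,-0.06,0.5,0,0.2],[0,-0.06,0.8,0,0.2],[0,-0.06,0.9,0,0.2],[0,-0.06,0.9,0,0.2]]}}

```text
clock: 12.95
eef_pos: [0.4709, -0.025, 0.0795]
tool_rot: [0.658, 0.753, -0.001, -0.002]
ft_force: [-0.7, -0.9, -1.2]
grip_width: 0.0516
```

```bash
python3 - <<'E'
from ov import *
im=imaging.camera("side")[:,:,::-1]
draw("side",im,(195,140,110,90),7,[],"side6c.png",0,220)
E
python3 plan.py .4731 -.0249 .035 97.7
```

```text
clk 13.00 tcp [ 0.4721 -0.025   0.0809] yaw 97.72 w 0.0514 F [0.5 0.3 0.2] T [ 0.01 -0.06 -0.01] j [-0.05  0.35 -0.35  0.88 -0.   -0.19]
shift/0.1: [-0.     0.011  0.459]
roll/90: 0.0002
```

View pics/side6c.png

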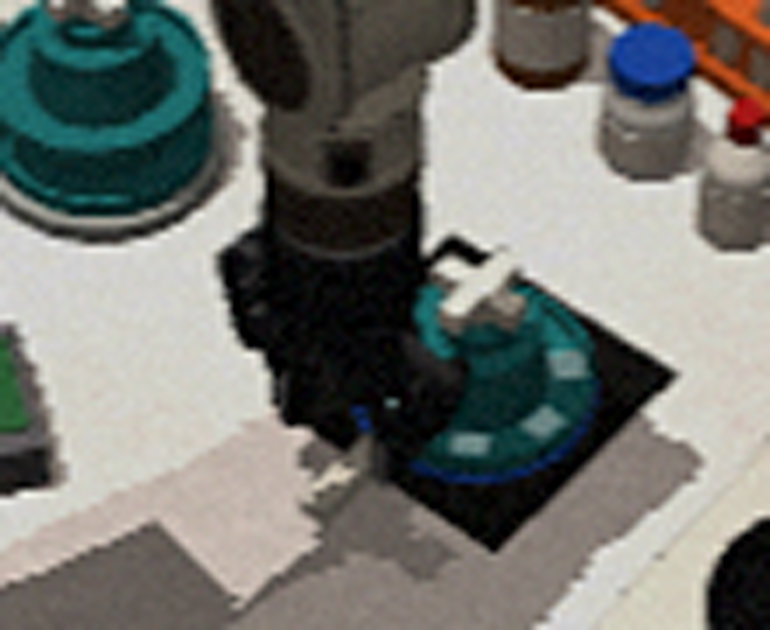

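Request:
{"api": "carry_out", "payload": {"moves": [[0,0.01,0.15,0,0.2],[0,0.01,0.3,0,0.2],[0,0.01,0.42,0,0.2],[0,0.01,0.45,0,0.2],[0,0.01,0.45,0,0.2]]}}

```text
clock: 13.5
eef_pos: [0.474, -0.025, 0.0371]
tool_rot: [0.658, 0.753, 0.0, 0.001]
ft_force: [-0.5, 0.1, 0.6]
grip_width: 0.0513
```

Request:
{"api": "carry_out", "payload": {"moves": [[0,0,0,0,-0.2],[0,0,0,0,-0.4],[0,0,0,0,-0.5],[0,0,0,0,-0.57],[0,0,0,0,-0.62]]}}

```text
clock: 14.0
eef_pos: [0.4733, -0.0249, 0.0365]
tool_rot: [0.658, 0.753, 0.0, 0.0]
ft_force: [-0.3, 0.1, 0.7]
grip_width: 0.016
```

```bash
python3 plan.py .4731 -.0249 .035 97.7
```

```text
clk 14.00 tcp [ 0.4733 -0.0249  0.0365] yaw 97.71 w 0.0160 F [-0.3  0.1  0.7] T [ 0.07 -0.02  0.05] j [-0.05  0.41 -0.39  0.77  0.   -0.19]
shift/0.1: [-0.    -0.002  0.015]
roll/90: 0.0002
```

Request:
{"api": "carry_out", "payload": {"moves": [[0,0,0,0,-0.5],[0,0,0.02,0,-0.5],[0,0,0.02,0,-0.5],[0,0,0.02,0,-1],[0,0,0.02,0,-1],[0,0,0.02,0,-1],[0,0,0.02,0,-1]]}}

```text
clock: 14.7
eef_pos: [0.4729, -0.0249, 0.0342]
tool_rot: [0.658, 0.753, -0.0, -0.0]
ft_force: [-0.9, -0.7, -0.3]
grip_width: 0.015
```

Request:
{"api": "carry_out", "payload": {"moves": [[0,0,-0.05,0,-1],[0,0,-0.1,0,-1],[0,0,-0.15,0,-1],[0,0,-0.15,0,-1],[0,0,-0.15,0,-1]]}}

```text
clock: 15.2
eef_pos: [0.4733, -0.025, 0.0496]
tool_rot: [0.658, 0.753, 0.0, 0.0]
ft_force: [0.6, 0.4, -2.1]
grip_width: 0.0147
```

```bash
python3 - <<'E'
from ov import *
im=imaging.camera("side")[:,:,::-1]
draw("side",im,(195,140,110,90),7,[],"side7c.png",0,220)
E
python3 plan.py .4731 -.0249 .035 97.7
```

```text
clk 15.25 tcp [ 0.4731 -0.025   0.0494] yaw 97.71 w 0.0144 F [-0.   0.4 -2.1] T [-0.02  0.22  0.  ] j [-0.05  0.39 -0.38  0.8  -0.   -0.19]
shift/0.1: [0.001 0.    0.144]
roll/90: 0.0001
```

View pics/side7c.png

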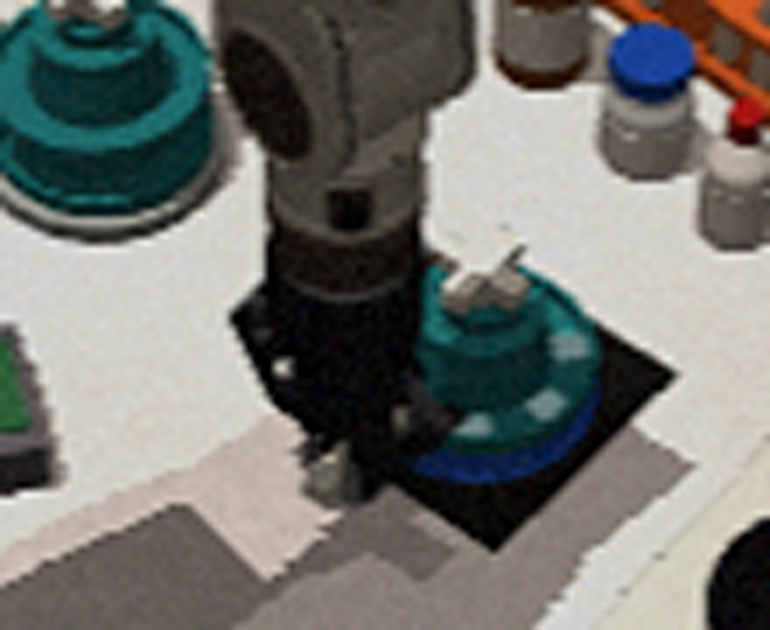

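Request:
{"api": "carry_out", "payload": {"moves": [[0,0,-0.1,0,-1],[0,0,-0.25,0,-1],[0,0,-0.4,0,-1],[0,0,-0.5,0,-1],[0,0,-0.5,0,-1]]}}

```text
clock: 15.75
eef_pos: [0.4745, -0.025, 0.1011]
tool_rot: [0.658, 0.753, 0.001, 0.001]
ft_force: [0.5, -0.0, -1.1]
grip_width: 0.0148
```

Request:
{"api": "carry_out", "payload": {"moves": [[-0.1,-0.08,0,0,-1],[-0.25,-0.2,0,0,-1],[-0.4,-0.32,0,0,-1],[-0.55,-0.44,0,0,-1],[-0.7,-0.56,0,0,-1],[-0.78,-0.62,0,0,-1]]}}

```text
clock: 16.35
eef_pos: [0.4199, -0.1118, 0.0984]
tool_rot: [0.659, 0.752, -0.001, -0.001]
ft_force: [-0.6, 0.0, -1.3]
grip_width: 0.0149
```

Request:
{"api": "carry_out", "payload": {"moves": [[-0.15,-0.12,0,0,-1],[-0.3,-0.24,0,0,-1],[-0.45,-0.36,0,0,-1],[-0.6,-0.48,0,0,-1],[-0.75,-0.6,0,0,-1],[-0.78,-0.62,0,0,-1]]}}

```text
clock: 16.95
eef_pos: [0.3697, -0.1973, 0.0988]
tool_rot: [0.659, 0.752, -0.0, -0.001]
ft_force: [0.3, 0.5, -1.9]
grip_width: 0.0149
```

```bash
python3 plan.py .320 -.281 .08 97.7
```

```text
clk 16.95 tcp [ 0.3697 -0.1973  0.0988] yaw 97.56 w 0.0149 F [ 0.3  0.5 -1.9] T [ 0.01  0.16 -0.  ] j [-0.49  0.23 -0.46  0.88 -0.   -0.62]
shift/0.1: [-0.764 -0.603  0.189]
roll/90: -0.0016
```

Request:
{"api": "carry_out", "payload": {"moves": [[-0.15,-0.12,0,0,-1],[-0.3,-0.24,0,0,-1],[-0.45,-0.36,0,0,-1],[-0.6,-0.48,0,0,-1],[-0.72,-0.57,0,0,-1],[-0.75,-0.6,0,0,-1],[-0.75,-0.6,0,0,-1]]}}

```text
clock: 17.65
eef_pos: [0.3216, -0.2784, 0.099]
tool_rot: [0.658, 0.753, 0.0, -0.0]
ft_force: [0.2, 1.1, -1.9]
grip_width: 0.015
```

```bash
python3 - <<'E'
from ov import *
for n,b in (("side",(200,170,130,110)),("top",(240,130,110,110))):
    im=imaging.camera(n)[:,:,::-1]
    draw(n,im,b,6,[],f"{n}8c.png",0,220)
E
python3 plan.py .320 -.281 .08 97.7
```

```text
clk 17.75 tcp [ 0.3219 -0.2779  0.0991] yaw 97.74 w 0.0153 F [-0.4 -0.3 -2.5] T [-0.08  0.22  0.04] j [-0.71  0.24 -0.44  0.89  0.   -0.85]
shift/0.1: [-0.028 -0.023  0.191]
roll/90: 0.0004
```

View pics/side8c.png

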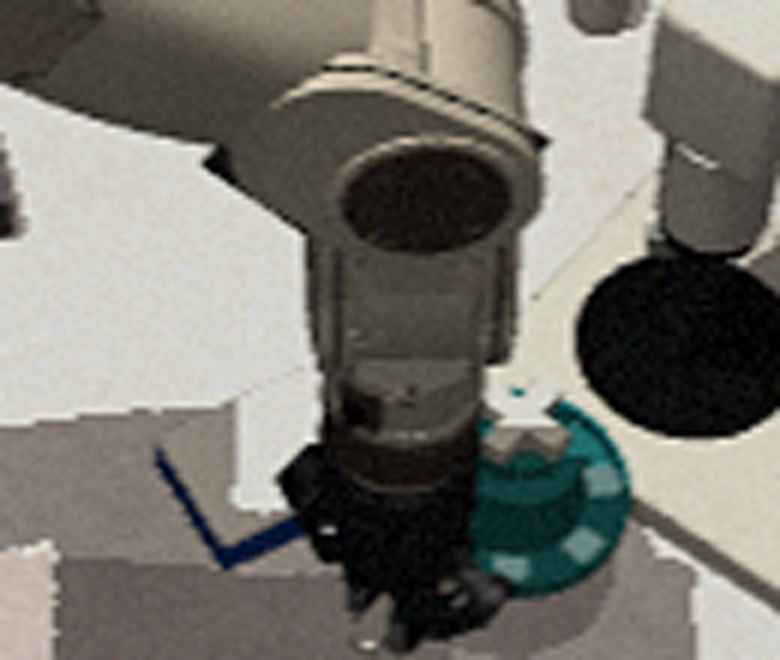

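View pics/top8c.png

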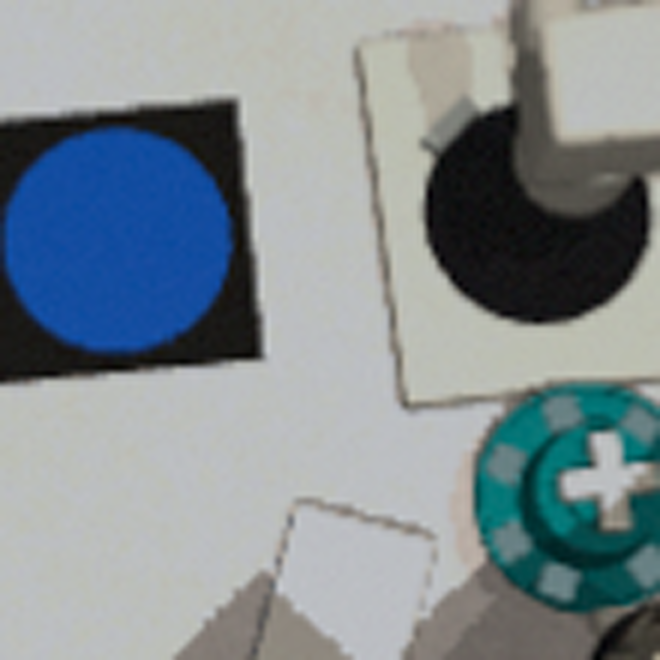

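```bash
python3 - <<'E'
from ov import *
print(at("top",240+605/6-.4,130+482/6-.4,.143), proj("top",[[.426,-.2638,.146]]),(240+605/6-.4,130+482/6-.4))
c=np.array([.426,-.2638]);a=np.radians(187.7)
P=[(cross(c,a,.146),(0,0,255)),(circ(c,.061,.081),(0,255,0)),(rect(c,a,.068,.132,-.008,.008,.098),(255,0,0))]
for n,b in (("side",(260,220,60,60)),("top",(310,180,60,60))):
    im=imaging.camera(n)[:,:,::-1]; draw(n,im,b,10,P,f"{n}9c.png",0,220)
E
```

```text
[ 0.42574372 -0.26106308  0.143     ] [[341.50275927 209.74234756]] (340.43333333333334, 209.9333333333333)
```

View pics/side9c.png

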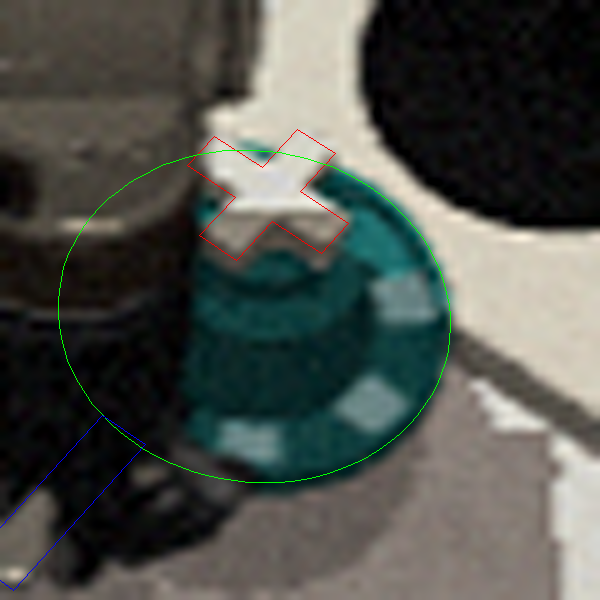

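View pics/top9c.png

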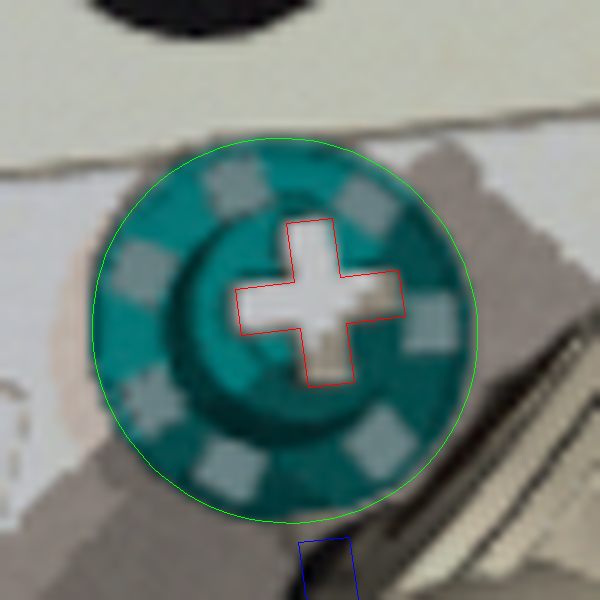

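Request:
{"api": "carry_out", "payload": {"moves": [[0,0.05,0.1,0,-1],[0,0.1,0.2,0,-1],[0,0.15,0.29,0,-1],[0,0.2,0.29,0,-1],[0,0.2,0.29,0,-1]]}}

```text
clock: 18.35
eef_pos: [0.3422, -0.2756, 0.0698]
tool_rot: [0.658, 0.753, 0.0, -0.0]
ft_force: [0.4, -0.3, -1.4]
grip_width: 0.0148
```

```bash
python3 plan.py .4765 -.2597 .070 97.7
```

```text
clk 18.35 tcp [ 0.3422 -0.2756  0.0698] yaw 97.77 w 0.0148 F [ 0.4 -0.3 -1.4] T [-0.05  0.16  0.03] j [-0.68  0.31 -0.45  0.82  0.   -0.81]
shift/0.1: [-0.024  1.352 -0.003]
roll/90: 0.0007
```

Request:
{"api": "carry_out", "payload": {"moves": [[-0.01,0.1,0,0,-1],[-0.02,0.25,0,0,-1],[-0.02,0.4,0,0,-1],[-0.02,0.55,0,0,-1],[-0.02,0.7,0,0,-1],[-0.02,0.85,0,0,-1],[-0.02,0.95,0,0,-1],[-0.02,1,0,0,-1],[-0.02,1,0,0,-1]]}}

```text
clock: 19.25
eef_pos: [0.4416, -0.2643, 0.0702]
tool_rot: [0.658, 0.753, -0.0, -0.0]
ft_force: [-0.7, 0.4, -1.9]
grip_width: 0.0147
```

```bash
python3 - <<'E'
from ov import *
for n,b in (("side",(270,170,90,90)),("top",(290,120,90,90))):
    im=imaging.camera(n)[:,:,::-1]
    draw(n,im,b,7,[],f"{n}10c.png",0,220)
E
python3 plan.py .4765 -.2597 .070 97.7
```

```text
clk 19.35 tcp [ 0.4405 -0.2643  0.0701] yaw 97.71 w 0.0147 F [-0.9  0.4 -2. ] T [0.02 0.22 0.04] j [-0.54  0.43 -0.25  0.89 -0.   -0.67]
shift/0.1: [-0.003  0.363  0.   ]
roll/90: 0.0001
```

View pics/side10c.png

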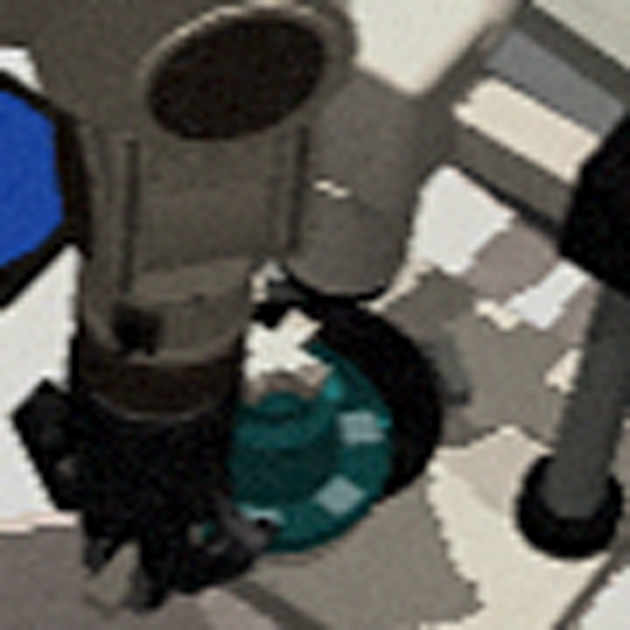

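View pics/top10c.png

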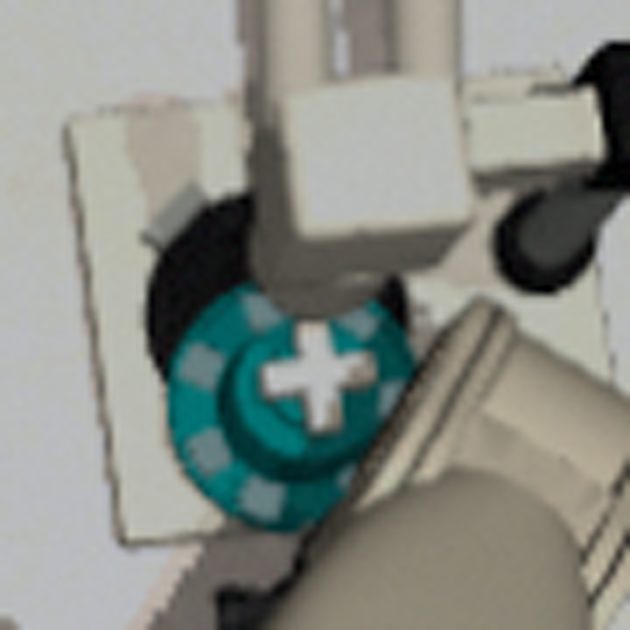

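```bash
python3 - <<'E'
from ov import *
im=imaging.camera("top")[:,:,::-1]
draw("top",im,(230,70,190,230),3,[],"t11.png",0,220)
im=imaging.camera("side")[:,:,::-1]
draw("side",im,(200,80,200,190),4,[],"s11.png",0,220)
for h in (.1,.15,.2,.25,.3): print(h,proj("top",[[.4405,-.2643,h]]),proj("side",[[.4405,-.2643,h]]))
print("head",proj("top",[[.5925,-.244,.22]]),proj("side",[[.5925,-.244,.22]]))
E
```

```text
0.1 [[339.14581105 207.02653095]] [[288.62930333 244.70206049]]
0.15 [[341.87477345 204.79337836]] [[289.76145745 235.50186246]]
0.2 [[344.79815693 202.4000318 ]] [[290.95301002 225.80784394]]
0.25 [[347.93737223 199.82871968]] [[292.2086426  215.58011641]]
0.3 [[351.31707077 197.05895887]] [[293.53352709 204.77449202]]
head [[338.71267034 149.72427183]] [[320.8019967  190.42711733]]
```

View pics/t11.png

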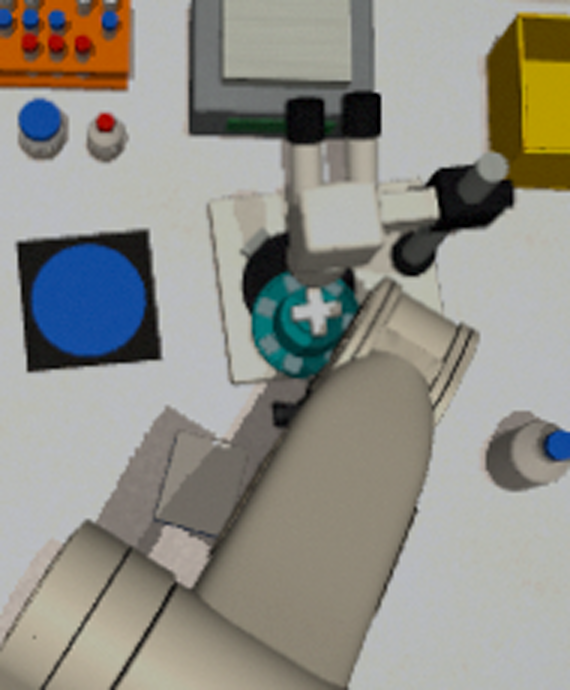

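View pics/s11.png

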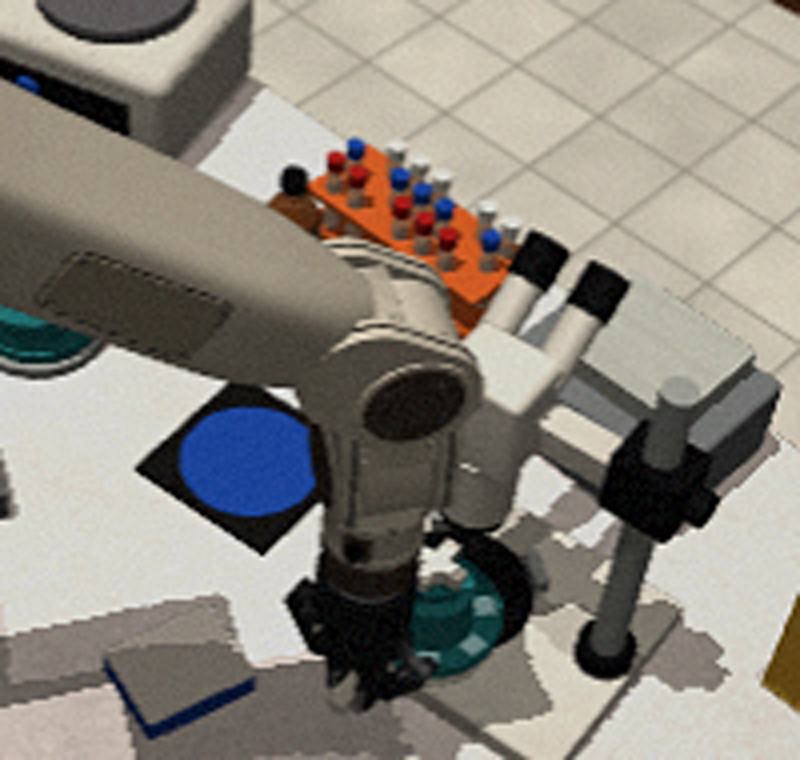

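```bash
python3 - <<'E'
from ov import *
print("head corner",tri((230+382/3,70+240/3),(200+525/4,80+413/4)))
print("head near-left at z.29", at("top",230+303/3,70+252/3,.29))
for z in (.36,.39,.42):
  print(z,[at("top",230+x/3,70+y/3,z)[:2].round(3) for x,y in((387,280),(478,328),(345,350))])
st=np.array([.5925,-.244]);ux=np.array([.991,.134])
def loc(p): d=np.array(p[:2])-st; return d@ux, d@np.array([-.134,.991])
for z in (.36,.39,.42):
  print([np.round(loc(at("top",230+x/3,70+y/3,z)),3) for x,y in((387,280),(478,328),(345,350))])
E
```

```text
head corner [ 0.57403363 -0.28383736  0.30114064]
head near-left at z.29 [ 0.5610813  -0.21094336  0.29      ]
0.36 [array([ 0.52 , -0.274]), array([ 0.48 , -0.353]), array([ 0.458, -0.237])]
0.39 [array([ 0.513, -0.268]), array([ 0.474, -0.345]), array([ 0.452, -0.231])]
0.42 [array([ 0.506, -0.261]), array([ 0.468, -0.336]), array([ 0.446, -0.226])]
[array([-0.076, -0.02 ]), array([-0.126, -0.093]), array([-0.133,  0.025])]
[array([-0.082, -0.013]), array([-0.131, -0.084]), array([-0.138,  0.031])]
[array([-0.088, -0.005]), array([-0.136, -0.075]), array([-0.142,  0.037])]
```

```bash
python3 - <<'E'
from ov import *
e,d=ray("side",303.7,180.7); n=np.array([np.cos(-.54),np.sin(-.54),0]); p=np.array([.4405,-.2643,0])
t=((p-e)@n)/(d@n); q=e+t*d; print(q,q-p)
# circle height: top and bottom of dark end-face
for v in (365,440):
    e,d=ray("side",200+415/4,80+v/4);t=((p-e)@n)/(d@n);print((e+t*d)[2])
E
```

```text
[ 0.41538689 -0.30619501  0.45721976] [-0.02511311 -0.04189501  0.45721976]
0.48340931248605246
0.43155302048636845
```

Request:
{"api": "carry_out", "payload": {"moves": [[0,0.08,0,0,-1],[0,0.18,0,0,-1],[0,0.28,0,0,-1],[0,0.34,0,0,-1],[0,0.36,0,0,-1],[0,0.36,0,0,-1]]}}

```text
clock: 20.05
eef_pos: [0.477, -0.2594, 0.0701]
tool_rot: [0.658, 0.753, -0.0, -0.0]
ft_force: [0.1, -0.5, -2.2]
grip_width: 0.0146
```

Request:
{"api": "carry_out", "payload": {"moves": [[0,0,0.03,0,-1],[0,0,0.06,0,-1],[0,0,0.09,0,-1],[0,0,0.1,0,-1],[0,0,0.1,0,-1]]}}

```text
clock: 20.55
eef_pos: [0.4763, -0.2596, 0.06]
tool_rot: [0.658, 0.753, -0.0, -0.0]
ft_force: [0.7, -0.2, -3.1]
grip_width: 0.0152
```

```bash
python3 plan.py .4765 -.2597 .0562 97.7
```

```text
clk 20.55 tcp [ 0.4763 -0.2596  0.06  ] yaw 97.70 w 0.0152 F [ 0.7 -0.2 -3.1] T [0.   0.18 0.05] j [-0.5   0.49 -0.18  0.9  -0.   -0.63]
shift/0.1: [-0.002  0.002  0.038]
roll/90: -0.0
```

Now I'll lower it in small steps until it touches.

Request:
{"api": "carry_out", "payload": {"moves": [[0,0,0.02,0,-1],[0,0,0.025,0,-1],[0,0,0.025,0,-1]]}}

```text
clock: 20.85
eef_pos: [0.4766, -0.2596, 0.0577]
tool_rot: [0.658, 0.753, -0.0, -0.0]
ft_force: [0.4, 0.5, -2.3]
grip_width: 0.0148
```

Request:
{"api": "carry_out", "payload": {"moves": [[0,0,0.01,0,-1],[0,0,0.01,0,-1],[0,0,0.01,0,-1]]}}

```text
clock: 21.15
eef_pos: [0.4768, -0.2597, 0.0569]
tool_rot: [0.658, 0.753, 0.0, 0.0]
ft_force: [-0.5, 0.3, -1.2]
grip_width: 0.0149
```

```bash
python3 plan.py .4884 -.2581 .0562 97.7
```

```text
clk 21.15 tcp [ 0.4768 -0.2597  0.0569] yaw 97.71 w 0.0149 F [-0.5  0.3 -1.2] T [-0.03  0.13  0.01] j [-0.5   0.49 -0.19  0.89  0.   -0.63]
shift/0.1: [0.    0.117 0.007]
roll/90: 0.0001
```

Request:
{"api": "carry_out", "payload": {"moves": [[0,0.03,0.005,0,-1],[0,0.06,0.005,0,-1],[0,0.09,0.005,0,-1],[0,0.09,0.005,0,-1]]}}

```text
clock: 21.55
eef_pos: [0.4856, -0.2585, 0.0563]
tool_rot: [0.658, 0.753, -0.0, -0.0]
ft_force: [-1.2, -0.2, -0.5]
grip_width: 0.015
```

Request:
{"api": "carry_out", "payload": {"moves": [[0,0.02,0,0,-1],[0,0.02,0,0,-1],[0,0.02,0,0,-1]]}}

```text
clock: 21.85
eef_pos: [0.4858, -0.2585, 0.0563]
tool_rot: [0.658, 0.753, -0.002, -0.001]
ft_force: [-6.5, -2.4, 2.9]
grip_width: 0.0148
```

```bash
python3 plan.py .4884 -.2581 .0562 97.7
```

```text
clk 21.85 tcp [ 0.4858 -0.2585  0.0563] yaw 97.66 w 0.0148 F [-6.5 -2.4  2.9] T [-0.35  1.15 -0.  ] j [-0.49  0.51 -0.16  0.91 -0.   -0.62]
shift/0.1: [0.001 0.027 0.001]
roll/90: -0.0004
```

Request:
{"api": "carry_out", "payload": {"moves": [[-0.005,0.01,0,0,-1],[-0.01,0.015,0,0,-1],[-0.01,0.015,0,0,-1],[-0.01,0.015,0,0,-1]]}}

```text
clock: 22.25
eef_pos: [0.4859, -0.2586, 0.0562]
tool_rot: [0.658, 0.753, -0.002, -0.003]
ft_force: [-10.0, -0.1, 6.3]
grip_width: 0.0147
```

```bash
python3 - <<'E'
from ov import *
c=np.array([.4858+.1041,-.2585+.0141]);a=np.radians(187.7)
P=[(cross(c,a,.103),(0,0,255)),(circ(c,.061,.038),(0,255,0))]
for n,b in (("side",(290,190,75,70)),("top",(300,120,75,70))):
    im=imaging.camera(n)[:,:,::-1]
    draw(n,im,b,9,[],f"{n}12c.png",0,180)
E
python3 plan.py .4884 -.2581 .0562 97.7
```

```text
clk 22.35 tcp [ 0.4859 -0.2586  0.0562] yaw 97.66 w 0.0146 F [-10.6  -0.6   6.8] T [-0.04  1.87  0.1 ] j [-0.49  0.51 -0.16  0.91 -0.   -0.62]
shift/0.1: [0.002 0.026 0.   ]
roll/90: -0.0004
```

View pics/side12c.png

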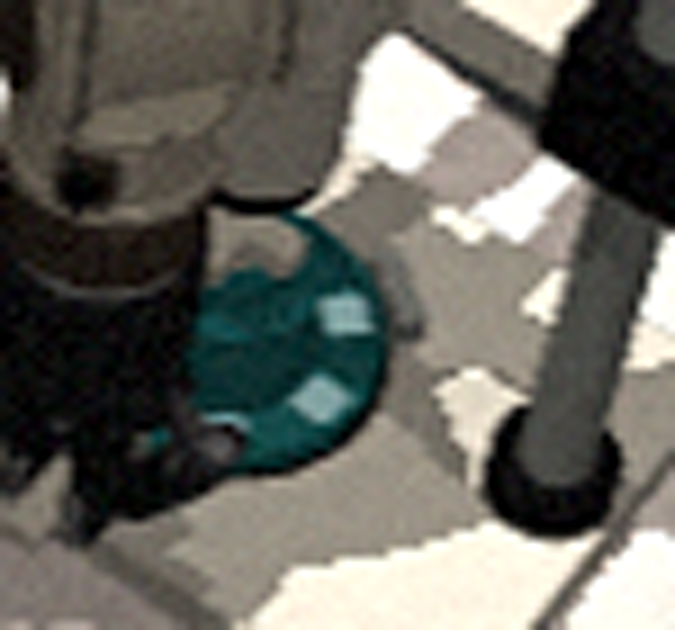

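View pics/top12c.png

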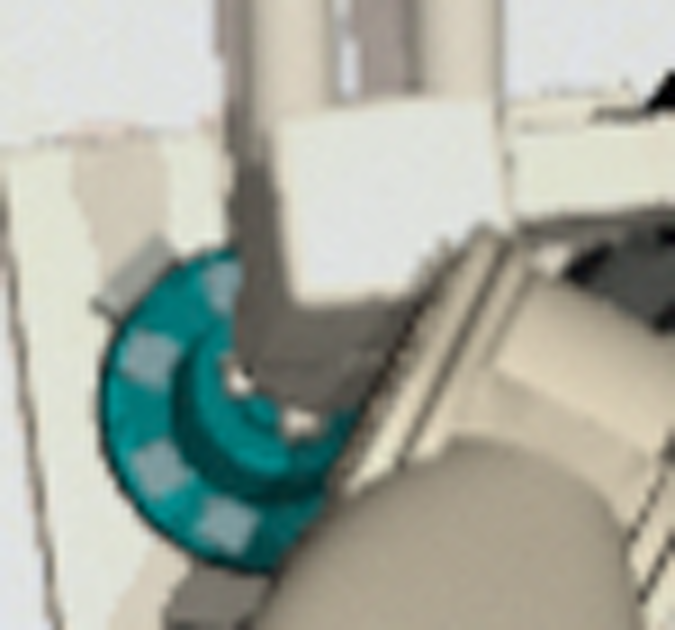

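Request:
{"api": "carry_out", "payload": {"moves": [[-0.02,0,0,0,-1],[-0.02,0,0,0,-1],[-0.02,0,0,0,-1]]}}

```text
clock: 22.65
eef_pos: [0.486, -0.2594, 0.0562]
tool_rot: [0.658, 0.753, -0.001, -0.003]
ft_force: [-9.8, 3.5, 7.2]
grip_width: 0.0145
```

Request:
{"api": "carry_out", "payload": {"moves": [[0.02,0,0,0,-1],[0.04,0,0,0,-1],[0.04,0,0,0,-1]]}}

```text
clock: 22.95
eef_pos: [0.4857, -0.2579, 0.0563]
tool_rot: [0.659, 0.752, -0.003, -0.002]
ft_force: [-9.9, -3.8, 4.3]
grip_width: 0.0145
```

```bash
python3 plan.py .4884 -.2581 .0562 97.7
```

```text
clk 22.95 tcp [ 0.4857 -0.2579  0.0563] yaw 97.60 w 0.0145 F [-9.9 -3.8  4.3] T [-0.7   1.79 -0.07] j [-0.49  0.51 -0.16  0.91 -0.   -0.62]
shift/0.1: [-0.006  0.026  0.   ]
roll/90: -0.0011
```

Request:
{"api": "carry_out", "payload": {"moves": [[-0.02,0,0,0,-1],[-0.02,0,0,0,-1],[-0.02,0,0,0,-1]]}}

```text
clock: 23.25
eef_pos: [0.486, -0.2588, 0.0563]
tool_rot: [0.658, 0.753, -0.002, -0.002]
ft_force: [-9.8, -0.1, 6.0]
grip_width: 0.0148
```

Request:
{"api": "carry_out", "payload": {"moves": [[0,-0.01,-0.005,0,-1],[0,-0.01,-0.005,0,-0.5],[0,-0.01,-0.005,0,-0.3],[0,-0.01,-0.005,0,-0.1],[0,-0.01,-0.005,0,-0.1]]}}

```text
clock: 23.75
eef_pos: [0.4888, -0.2591, 0.057]
tool_rot: [0.658, 0.753, 0.0, 0.0]
ft_force: [0.8, 0.2, 0.4]
grip_width: 0.0385
```

```bash
python3 plan.py .4884 -.2581 .0562 97.7
```

```text
clk 23.75 tcp [ 0.4888 -0.2591  0.057 ] yaw 97.73 w 0.0385 F [0.8 0.2 0.4] T [-0.03 -0.02  0.  ] j [-0.49  0.51 -0.16  0.91  0.   -0.62]
shift/0.1: [ 0.01  -0.003  0.008]
roll/90: 0.0003
```

Request:
{"api": "carry_out", "payload": {"moves": [[0,-0.15,0,0,0],[0,-0.4,0,0,0],[0,-0.8,0,0,0],[0,-1,0,0,0],[0,-1,-0.4,0,0],[0,-1,-0.8,0,0],[0,-1,-1,0,0]]}}

```text
clock: 24.45
eef_pos: [0.3905, -0.2736, 0.1603]
tool_rot: [0.658, 0.753, 0.0, 0.003]
ft_force: [0.7, -1.1, -0.6]
grip_width: 0.0428
```

Request:
{"api": "carry_out", "payload": {"moves": [[0,-0.4,0,0,0],[0,-0.8,-0.3,0,0],[0.3,-0.8,-0.6,0,0],[0.6,-0.8,-0.6,0,0],[0.9,-0.8,-0.6,0,0],[0.9,-0.8,-0.6,0,0]]}}

```text
clock: 25.05
eef_pos: [0.2968, -0.1917, 0.2172]
tool_rot: [0.657, 0.754, 0.0, -0.0]
ft_force: [0.6, -0.8, -0.5]
grip_width: 0.0431
```

```bash
python3 - <<'E'
from ov import *
c=np.array([.5925,-.244]);a=np.radians(187.7)
P=[(circ(c,.061,.038),(0,255,0)),(rect(c,a,.068,.132,-.008,.008,.055),(255,0,0))]
for n,b in (("side",(280,180,90,80)),("top",(290,120,90,80))):
    im=imaging.camera(n)[:,:,::-1]; cv2.imwrite(f"pics/{n}13.png",im)
    draw(n,im,b,8,P,f"{n}13c.png",0,200)
E
python3 plan.py
```

```text
clk 25.15 tcp [ 0.2981 -0.194   0.2172] yaw 97.79 w 0.0425 F [-0.1  0.  -0.3] T [ 0.01 -0.04 -0.01] j [-0.58 -0.02 -0.4   1.19 -0.   -0.71]
```

View pics/side13c.png

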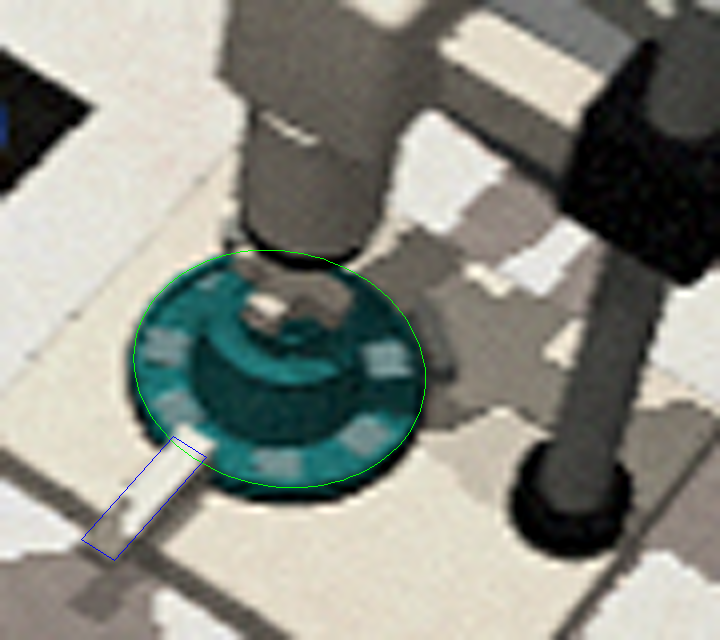

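View pics/top13c.png

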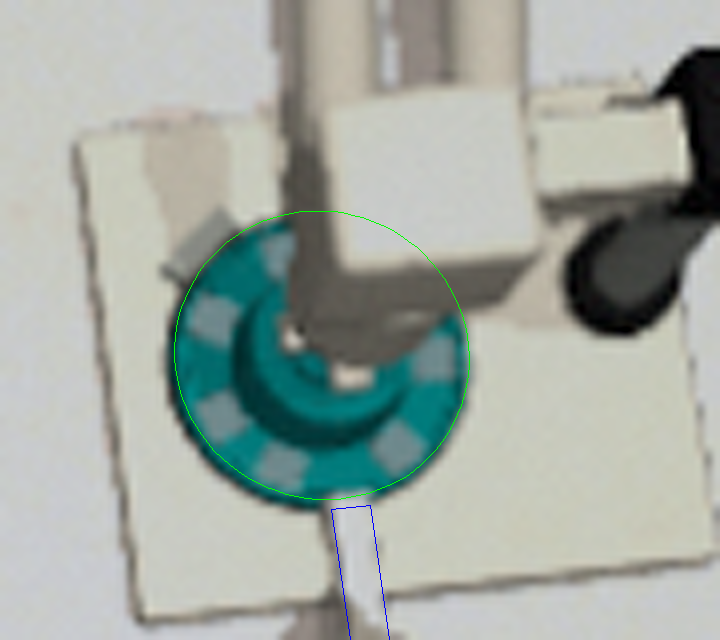

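View pics/top13.png

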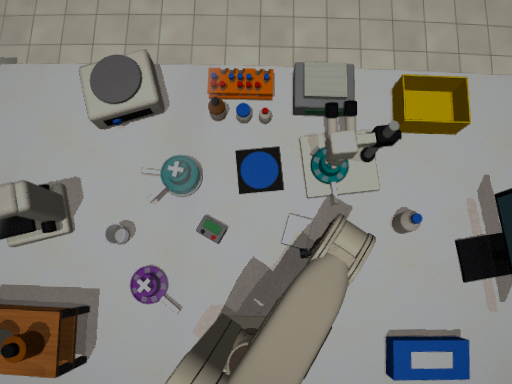

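```bash
python3 - <<'E'
from ov import *
t=cv2.imread("pics/top13.png"); s=cv2.imread("pics/side13.png")
o=np.hstack([cv2.resize(np.clip(i.astype(float)*g,0,255).astype(np.uint8),(390,390),interpolation=cv2.INTER_CUBIC) for i,g in ((t[140:166,305:331],1.2),(s[210:236,318:344],2.2))])
cv2.imwrite("pics/st.png",o)
c=np.array([.5925,-.244])
best=[]
# fit rim outline (underside z=.025 + rim top z=.038) in both views via teal mask
for n,im in(("top",t),("side",s)):
    h=cv2.cvtColor(im,cv2.COLOR_BGR2HSV); m=((h[:,:,0]>80)&(h[:,:,0]<100)&(h[:,:,1]>110)&(h[:,:,2]>45)).astype(np.uint8)
    m[:, :280]=0
    ys,xs=np.nonzero(m[:215] if n=="top" else m); print(n,xs.min(),xs.max(),ys.min(),ys.max())
    for cc in (c,c+[-.003,0],c+[-.003,.003]):
        q=proj(n,circ(cc,.061,.038)); print("  ",cc,q.min(0).round(1),q.max(0).round(1))
E
```

```text
top 311 347 148 183
   [ 0.5925 -0.244 ] [311.3 145.8] [348.1 181.9]
   [ 0.5895 -0.244 ] [311.3 146.7] [348.1 182.8]
   [ 0.5895 -0.241 ] [310.4 146.7] [347.2 182.8]
side 296 459 212 381
   [ 0.5925 -0.244 ] [296.2 210.7] [332.6 240.4]
   [ 0.5895 -0.244 ] [295.5 211.2] [332.1 240.9]
   [ 0.5895 -0.241 ] [294.9 210.7] [331.4 240.4]
```

View pics/st.png

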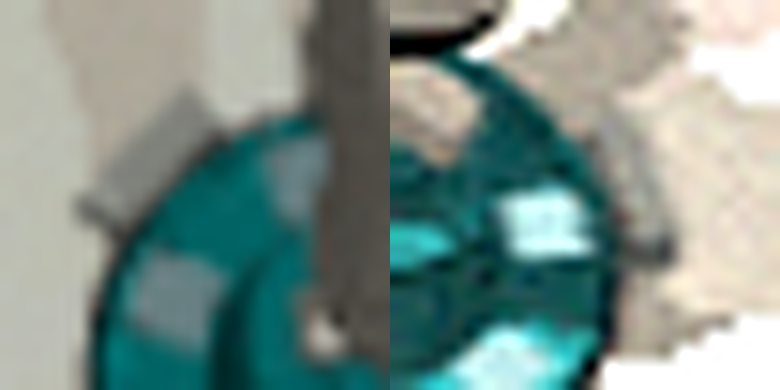

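```bash
python3 - <<'E'
from workcell import order,bot
print(order.job_done()); print(bot.get_obs()['clock'])
E
```

```text
the job is handed in; nothing more can be done
None
the job is handed in; nothing more can be done
```

I freed the top tray, set it on the blue spot, took it again by the side handle and loaded it onto the stage against both stops. The job was handed in at about 25 s of robot time.

- **Freeing:** I took the knob across one bar, raised the tray to the catch and twisted it counter-clockwise under a light upward pull, with at most 15 N at the wrist. The catches let go at about 34° and the tray lifted straight off at its own weight.
- **Mat:** It was set down about 1 to 2 mm from the spot's measured centre and released. The hand backed away before taking the handle.
- **Stage:** I slid the tray in level under the objective, lowered it and pushed it against the stops with about 10 N. A small sideways push each way hardly moved it forward or back, which fits both stops touching.
- **Last checks:**
  - The pictures after release show the rim against both stops, the handle towards -x and the arm clear.
  - In the last top view the other objects and the two lower trays look unmoved; I judged this by eye only.
- **Disagreement:** Contact came about 2.5 mm earlier than my camera estimate of the stage centre predicted. The last pictures put the tray within about 1 to 2 mm of that estimate, about the camera calibration error of 2 mm.

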